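# Load the drill console's relay socket board

## Task

Get the socket board ready for the drill console: lift the ratchet pawl clear, then pull the toothed shutter bar fully back so that the pockets are uncovered. Then put every relay that is on the table fully home, upright, into a pocket of its own, swinging that pocket's locking lever out of the way first and fully shut over the relay afterwards. Leave the jar, the gauze pack and the tape roll where they are.

Things in the scene. Friction and masses are not known exactly. Their poses are not given: they have to be found in the camera images.
- socket_board: Fixed black plate, spans x -95..+55, y -101..+113, top z 8 mm in its own frame (the board frame). Origin on the table under the middle pocket; at yaw 0 x points away from the robot, y to its left. Three grey socket blocks in a row along y, 62 mm apart, each 44 (x) x 48 (y), rim at z 22. Nothing on the board stands higher than 85 mm. All points below are in the board frame, mm.
- pocket_0 (a point): Centre of the floor of the right pocket (board y = -62 mm, z = 10 mm). The pocket is 27 (x) x 35 (y) mm, 12 mm deep, with a small lead-in chamfer; it takes one relay upright, long side along board y (either way round). Any relay fits any pocket. Axes as the board's.
- pocket_1 (a point): Centre of the floor of the middle pocket (board y = 0 mm, z = 10 mm). The pocket is 27 (x) x 35 (y) mm, 12 mm deep, with a small lead-in chamfer; it takes one relay upright, long side along board y (either way round). Any relay fits any pocket. Axes as the board's.
- pocket_2 (a point): Centre of the floor of the left pocket (board y = 62 mm, z = 10 mm). The pocket is 27 (x) x 35 (y) mm, 12 mm deep, with a small lead-in chamfer; it takes one relay upright, long side along board y (either way round). Any relay fits any pocket. Axes as the board's.
- lever_0 (a joint): Locking lever of the right socket, rad: 0 = shut, arm across the pocket 2 mm above a seated relay; 1.6 = open stop. Starts 0 to 0.3; pocket free from 1.2. Flat steel arm 11 wide, 40 long, z 54..60 mm, swings level about an upright 10 mm post. Arm points from the hinge along board (x, y) = (sin q, -cos q): -y when shut, +x when open. Friction about 1.5 N at the knob; stays put.
- lever_0_hinge (a point): Axis of lever_0 at z = 54 mm: board x = +8 mm, 31 mm to +y of its pocket's centre. Fixed to the board.
- lever_0_knob (a point): Black upright round knob on the end of lever_0, 14 mm diameter, z 60..82 mm, 31 mm from the hinge axis; this point is at z = 71 mm on its axis. Moves with the lever.
- lever_1 (a joint): Locking lever of the middle socket, rad: 0 = shut, arm across the pocket 2 mm above a seated relay; 1.6 = open stop. Starts 0 to 0.3; pocket free from 1.2. Flat steel arm 11 wide, 40 long, z 54..60 mm, swings level about an upright 10 mm post. Arm points from the hinge along board (x, y) = (sin q, -cos q): -y when shut, +x when open. Friction about 1.5 N at the knob; stays put.
- lever_1_hinge (a point): Axis of lever_1 at z = 54 mm: board x = +8 mm, 31 mm to +y of its pocket's centre. Fixed to the board.
- lever_1_knob (a point): Black upright round knob on the end of lever_1, 14 mm diameter, z 60..82 mm, 31 mm from the hinge axis; this point is at z = 71 mm on its axis. Moves with the lever.
- lever_2 (a joint): Locking lever of the left socket, rad: 0 = shut, arm across the pocket 2 mm above a seated relay; 1.6 = open stop. Starts 0 to 0.3; pocket free from 1.2. Flat steel arm 11 wide, 40 long, z 54..60 mm, swings level about an upright 10 mm post. Arm points from the hinge along board (x, y) = (sin q, -cos q): -y when shut, +x when open. Friction about 1.5 N at the knob; stays put.
- lever_2_hinge (a point): Axis of lever_2 at z = 54 mm: board x = +8 mm, 31 mm to +y of its pocket's centre. Fixed to the board.
- lever_2_knob (a point): Black upright round knob on the end of lever_2, 14 mm diameter, z 60..82 mm, 31 mm from the hinge axis; this point is at z = 71 mm on its axis. Moves with the lever.
- pawl (a joint): Ratchet pawl, rad: 0 = nose between the bar's teeth (start), 0.8 = fully lifted (stop); clear of the teeth from 0.45. Level hinge along board x; swing its upright handle towards board +y to lift the nose. Friction about 1.5 N at the handle, stays where it is left.
- pawl_hinge (a point): Pawl's hinge axis: board x = -60, y = +46, z = 42 mm, between two aluminium cheeks whose tops are at z = 48 mm. Fixed to the board.
- pawl_handle (a point): Middle of the black grip of the pawl's handle, 37 mm from the hinge, leaning 0.4 rad to -y of upright when the pawl is down and swinging over to 0.4 rad to +y when fully lifted. The grip is 14 mm along x, 10 mm along y and 20 mm long. Moves with the pawl.
- shutter_bar (a joint): Toothed shutter bar, travel in m: 0 = its three tongues lie over the pockets (start), 0.032 = fully withdrawn, tongues between sockets. Slides towards board +y, 2.5 N friction, stays put; blocked until the pawl is lifted. Bar at x -60 (12 wide, z 20..30, teeth to 35 mm); tongues 18 mm wide, z 24..29, reach to x -1.
- bar_tab (a point): Pull tab of the shutter bar: a black upright tab, 16 mm along board x, 10 mm along y, z 30..68 mm; this point is at z = 55 mm in its middle. Board x = -60, y = -46 mm at the start. Moves with the bar.
- relay_0: Plug-in relay, white block with a black foot, 24 (own x) x 32 (own y) x 42 mm high, about 70 g, bottom-heavy, standing upright on the table. Origin at the centre of its underside. Absent (None) in some starts. All relays are alike. One may stand to the right (y < 0) of the drill console, a box with a parcel on it, up to 0.23 m high, nearest corner about x 0.43, y -0.07: cross above 0.2 m there.
- relay_1: Plug-in relay, white block with a black foot, 24 (own x) x 32 (own y) x 42 mm high, about 70 g, bottom-heavy, standing upright on the table. Origin at the centre of its underside. Absent (None) in some starts. All relays are alike. One may stand to the right (y < 0) of the drill console, a box with a parcel on it, up to 0.23 m high, nearest corner about x 0.43, y -0.07: cross above 0.2 m there.
- relay_2: Plug-in relay, white block with a black foot, 24 (own x) x 32 (own y) x 42 mm high, about 70 g, bottom-heavy, standing upright on the table. Origin at the centre of its underside. Absent (None) in some starts. All relays are alike. One may stand to the right (y < 0) of the drill console, a box with a parcel on it, up to 0.23 m high, nearest corner about x 0.43, y -0.07: cross above 0.2 m there.
- specimen_jar: Bystander: clear screw-top jar, 40 mm across, 52 mm high, origin under its centre. Leave alone.
- gauze_pack: Bystander: flat white paper pack 62 x 75 x 11 mm, origin under its centre. Leave alone.
- tape_roll: Bystander: white tape roll lying flat, 66 mm across, 26 mm high, origin under its centre. Leave alone.
There are look-alikes about, which are no part of the job. Leave any yellow look-alike of the relay_0 alone.

How it is judged (in metres and radians):
On the way, in this order (a step that is already met when the one before it is completed fails the run):
1. the pawl is lifted clear while the bar is still in (value of joint pawl above 0.45 rad and value of joint shutter_bar below 0.006 m), for 0.2 s.
2. the shutter bar is pulled fully back (value of joint shutter_bar above 0.027 m), for 0.2 s.
At the end, for the whole second after the job is handed in: The shutter bar is withdrawn at least 27 mm; every relay present stands in a pocket, within 4 mm of its centre, at most 3 mm above its floor, upright within 0.08 rad and in line within 0.12 rad, at rest, with that pocket's lever within 0.15 rad of shut (value of joint shutter_bar above 0.027 m and ((horizontal distance between relay_0 and pocket_0 below 0.004 m and z of relay_0 in the frame of pocket_0 below 0.003 m and angle between relay_0's own z axis and vertical below 0.08 rad and angle between the y axis of relay_0 and the y axis of socket_board, either way round below 0.12 rad and value of joint lever_0 below 0.15 rad) or (horizontal distance between relay_0 and pocket_1 below 0.004 m and z of relay_0 in the frame of pocket_1 below 0.003 m and angle between relay_0's own z axis and vertical below 0.08 rad and angle between the y axis of relay_0 and the y axis of socket_board, either way round below 0.12 rad and value of joint lever_1 below 0.15 rad) or (horizontal distance between relay_0 and pocket_2 below 0.004 m and z of relay_0 in the frame of pocket_2 below 0.003 m and angle between relay_0's own z axis and vertical below 0.08 rad and angle between the y axis of relay_0 and the y axis of socket_board, either way round below 0.12 rad and value of joint lever_2 below 0.15 rad)) and ((horizontal distance between relay_1 and pocket_0 below 0.004 m and z of relay_1 in the frame of pocket_0 below 0.003 m and angle between relay_1's own z axis and vertical below 0.08 rad and angle between the y axis of relay_1 and the y axis of socket_board, either way round below 0.12 rad and value of joint lever_0 below 0.15 rad) or (horizontal distance between relay_1 and pocket_1 below 0.004 m and z of relay_1 in the frame of pocket_1 below 0.003 m and angle between relay_1's own z axis and vertical below 0.08 rad and angle between the y axis of relay_1 and the y axis of socket_board, either way round below 0.12 rad and value of joint lever_1 below 0.15 rad) or (horizontal distance between relay_1 and pocket_2 below 0.004 m and z of relay_1 in the frame of pocket_2 below 0.003 m and angle between relay_1's own z axis and vertical below 0.08 rad and angle between the y axis of relay_1 and the y axis of socket_board, either way round below 0.12 rad and value of joint lever_2 below 0.15 rad)) and ((horizontal distance between relay_2 and pocket_0 below 0.004 m and z of relay_2 in the frame of pocket_0 below 0.003 m and angle between relay_2's own z axis and vertical below 0.08 rad and angle between the y axis of relay_2 and the y axis of socket_board, either way round below 0.12 rad and value of joint lever_0 below 0.15 rad) or (horizontal distance between relay_2 and pocket_1 below 0.004 m and z of relay_2 in the frame of pocket_1 below 0.003 m and angle between relay_2's own z axis and vertical below 0.08 rad and angle between the y axis of relay_2 and the y axis of socket_board, either way round below 0.12 rad and value of joint lever_1 below 0.15 rad) or (horizontal distance between relay_2 and pocket_2 below 0.004 m and z of relay_2 in the frame of pocket_2 below 0.003 m and angle between relay_2's own z axis and vertical below 0.08 rad and angle between the y axis of relay_2 and the y axis of socket_board, either way round below 0.12 rad and value of joint lever_2 below 0.15 rad)) and linear speed of each of relay_0, relay_1, relay_2 below 0.02 m/s); the robot touches nothing.
It fails at once if the jar is moved more than 30 mm (distance of specimen_jar from where it was at the start of the episode above 0.03 m).
It fails at once if the gauze pack is moved more than 30 mm (distance of gauze_pack from where it was at the start of the episode above 0.03 m).
It fails at once if the tape roll is moved more than 30 mm (distance of tape_roll from where it was at the start of the episode above 0.03 m).
Of relay_0, relay_1, relay_2 only 2 to 3 are there at a start; the rules pass over those that are not, and their reading is None.
At some moment in a run one of relay_0, relay_1, relay_2 may be knocked a few centimetres aside while the robot is not near it.
It also fails if it takes over 210 s, if anything falls off the work surface, if the arm or the gripper's body presses on something with over 40 N, if the wrist force passes 120 N, or if a joint passes its speed limit or range.

## Robot

A 6-joint arm with a two-finger parallel gripper is mounted at the origin on a cart in front of the work surface, level with it; the furniture and walls round the work are solid. World frame = base frame: x ahead of the robot, y to its left, z up, the work surface at z = 0. Lengths are in mm, angles in rad, forces in N, time in s.
With the tool pointing down it reaches from about 350 to 975 mm from the base axis. Payload 7.1 kg.
Tool frame: the origin (TCP) lies on the centre line of the jaws, within the pads' length; the fingertips stand 17 mm ahead of it and the grasp point (between the pads) lies 2 mm behind it (tip_extent is the distance from the TCP to the fingertips, in mm); z points along the fingers, y is the line along which they close (so a half turn about z gives the same grasp; the last joint's range is limited). The gripper opens to 88 mm and grips with 3 to 60 N. Pads are 20 mm wide; open, the fingers measure 115 mm over their backs; the gripper's body (75 mm by 178 mm) begins 61 mm behind the grasp point.
Start: joints at [1.224, 0.423, 1.63, -0, 1.089, -0.019], TCP at [201.194, 591.714, 239.675] pointing down, gripper open.
Joint ranges: [-3, 3], [-0.9, 2.11], [0.09, 2.58], [-1.31, 4.45], [0.11, 2.69], [-2.54, 2.54]. Speed limits (rad/s): [2.39, 2.39, 3.01, 3.14, 3.14, 3.14].

## Interface

Orientations are given as a rotation vector (axis times angle).
In Python, from workcell import get_obs, get_image, camera_model, close_job, look_for, outline_of, pinpoint, tip_extent gives the robot as it stands.
- The arm moves only by the shell command python3 -m jog 'ROWS'. ROWS is text: rows parted by semicolons, each of 7 numbers parted by spaces: the shift along the tool's x, y, z as a fraction of full scale, then the turn, a rotation vector about the tool's x, y, z as a fraction of full scale, then the closure, from -1 (fully open) to 1 (shut). A call has 1 to 8 rows; each row is the pose to reach, as a shift and turn from the pose commanded when the call began, along the tool's axes at that moment; what a row does not reach only later rows make up. Full scale, the value 1, is 0.2 m for a shift and 30 degrees for a turn. A row lasts 1/10 s, in which the tool goes at most 50 mm and 8.59 degrees, less where a joint would pass 70% of its speed; a pose out of reach is approached as far as the arm can. A call with a number of a shift or a turn outside -1 to 1 is refused whole. A call with a gripper value outside its range is refused whole. The fingers move at their own pace and stop on an object; the grip force is fixed at half the most. Time passes only in rows, so rows that repeat a pose let the fingers close. It gives the time, the measured TCP pose, the force, the opening and the grip force at its end, in the units of the state.
- get_obs(): the state, without advancing time (a new reading comes with each control period).
- get_image(name): name is "scene" or "top" or "wrist"; returns the picture (400x640x3 uint8, red, green, blue); there is no depth.
- camera_model(name): a dict with "fx", "fy", "cx", "cy" (pixels), "dist_coeffs" ([k1, k2, p1, p2, k3] as OpenCV has them; the pictures are not rectified), "origin" and "orientation" of the camera in the world; the wrist camera has in their place "tool_from_camera" (4x4, takes a point from camera to tool coordinates, whose origin is the TCP and whose axes are the flange's). Camera axes: x right, y down, z forward; pixel columns grow to the right and rows downward; lengths in mm; the calibration is good to about 2 mm. A picture is of the moment at which its call begins: read the wrist's pose just before it. camera_model takes no time and is no camera call.
- close_job(): hands the job in; it is judged then, once.
Trained networks look in the newest picture that a camera, given by its name, has taken for a name from the list of things; names that differ only in an ending like _2 or _b are one class to them, and where a whole thing is asked for, a point or a joint stands for the part that bears it (a point fixed in the world has none). Each returns a list of dicts, best first, with "confidence" (0 to 1); they miss things now and then, are a little off and sometimes report something else, mostly with a low value. They report only what shows in the picture. A call takes as long as a camera call. They do not tell look-alikes from the thing itself.
- look_for(target, camera): "xyz" ([x, y, z] in mm, in the coordinates of the camera as it stood for that picture, good to about 4 mm: the middle of the surface that is visible of it).
- outline_of(target, camera): "mask" (400x640 bool, what is visible of it).
- pinpoint(target, camera): "xyz" ([x, y, z] in mm, in the coordinates of the camera as it stood for that picture, good to about 4 mm: a listed point, or the origin of a listed thing).
The state is a dict: "t": time; "qpos": joint angles; "qvel": joint speeds; "joint_torque": joint torques, N m; "ee_pos": TCP position; "orientation": TCP orientation; "ft_force": force on the tool from outside, world axes, zero at the start; "moment": the same for the moment, N m; "width": finger opening in mm; "grasp_force": force on a finger pad.
Only numpy, scipy, OpenCV 4.12 (cv2) and the standard library are available. Lean on these libraries where they do the work, as an engineer would, in place of code of your own. Each camera call takes 0.05 s, during which the arm holds its last target. There are 200 camera calls.

## Working session

There is one attempt and no reset: what is moved stays moved. The work goes in short steps, Python scripts to look and compute and a shell command to move; the robot and the scene stay as the last step left them, time stands still between calls to the robot, and variables do not carry over. Pictures are saved under pics/ and viewed, at most 15 in all, crops included, and the job is handed in when it is done.

```bash
ls; mkdir -p pics
cat > h.py <<'E'
import numpy as np,cv2,sys
from scipy.spatial.transform import Rotation as R
from workcell import *
def T(pos,rv):
    M=np.eye(4);M[:3,:3]=R.from_rotvec(rv).as_matrix();M[:3,3]=pos;return M
def cam(name,o=None):
    m=camera_model(name)
    if name=='wrist':
        o=o or get_obs();return m,T(o['ee_pos'],o['orientation'])@np.array(m['tool_from_camera'])
    q=np.array(m['orientation']);
    M=np.eye(4);M[:3,:3]=q if q.shape==(3,3) else R.from_rotvec(q).as_matrix();M[:3,3]=m['origin'];return m,M
def w(M,p): return (M@np.r_[p,1])[:3]
def save(name,fn,crop=None,s=1):
    im=get_image(name)[:,:,::-1]
    if crop: x0,y0,x1,y1=crop; im=im[y0:y1,x0:x1]
    cv2.imwrite('pics/'+fn,cv2.resize(im,None,fx=s,fy=s,interpolation=cv2.INTER_CUBIC))
def ray(m,M,uv,z):
    K=np.array([[m['fx'],0,m['cx']],[0,m['fy'],m['cy']],[0,0,1]])
    p=cv2.undistortPoints(np.array([[uv]],float),K,np.array(m['dist_coeffs']))[0,0]
    d=M[:3,:3]@np.r_[p,1];return M[:3,3]+d*(z-M[2,3])/d[2]
def proj(m,M,P):
    K=np.array([[m['fx'],0,m['cx']],[0,m['fy'],m['cy']],[0,0,1]])
    I=np.linalg.inv(M);return cv2.projectPoints(np.array(P,float).reshape(-1,3),R.from_matrix(I[:3,:3]).as_rotvec(),I[:3,3],K,np.array(m['dist_coeffs']))[0][:,0]
E
python3 - <<'E'
from h import *
np.set_printoptions(precision=1,suppress=True)
o=get_obs();print(o['t'],o['ee_pos'],o['orientation'],o['width'],tip_extent)
for c in ['scene','top']:
    m=camera_model(c);print(c,m)
    save(c,c+'0.png')
    _,M=cam(c)
    for t in ['relay_0','socket_board','lever_0_knob','lever_1_knob','lever_2_knob','lever_0_hinge','pawl_handle','pawl_hinge','bar_tab','pocket_1','specimen_jar','gauze_pack','tape_roll']:
        r=pinpoint(t,c)
        for d in r: print(c,t,round(d['confidence'],2),w(M,d['xyz']))
E
```

```text
pics
0.0 [201.  591.2 238.9] [-0.5 -3.1  0. ] 87.98908622060334 17.0
scene {'fx': 486.4749224742127, 'fy': 486.4749224742127, 'cx': 329.30745196674104, 'cy': 203.95442273428387, 'dist_coeffs': array([-0.1,  0. ,  0. ,  0. ,  0. ]), 'origin': array([-151.1, -423.2,  878.9]), 'orientation': array([-2.1,  1. , -0.5])}
scene relay_0 0.81 [ 401.2 -209.7    2.1]
scene relay_0 0.79 [414.5 129.3   5. ]
scene relay_0 0.51 [393.8 255.7  -5. ]
scene relay_0 0.49 [393.1 326.1   2.8]
scene socket_board 0.74 [565.  253.2   1.1]
scene lever_0_knob 0.72 [561.7 249.5  11.9]
scene lever_0_knob 0.7 [564.9 189.   73.3]
scene lever_1_knob 0.66 [581.  246.5  69.2]
scene lever_2_knob 0.58 [584.2 311.3  65.3]
scene lever_2_knob 0.49 [713.8 350.5  -1.9]
scene lever_2_knob 0.45 [ 403.2 -211.4    3.5]
scene lever_0_hinge 0.83 [564.6 218.2  50. ]
scene pawl_handle 0.45 [509.3 298.6  74.5]
scene pawl_hinge 0.83 [514.6 307.6  39.7]
scene bar_tab 0.76 [499.5 212.3  56.4]
scene pocket_1 0.8 [567.7 314.2   8.5]
scene pocket_1 0.72 [563.  248.1  10.8]
scene pocket_1 0.68 [555.4 192.7   8.2]
scene specimen_jar 0.76 [3
[... 637 characters left out ...]
6 [567.6 193.4  66.2]
top lever_1_knob 0.42 [582.  253.1  73.8]
top lever_2_knob 0.61 [582.2 310.7  71.9]
top lever_2_knob 0.29 [578.9 253.   75.3]
top lever_0_hinge 0.8 [565.2 218.3  55.5]
top pawl_handle 0.62 [507.6 294.4  74.5]
top pawl_hinge 0.7 [513.9 305.8  46.5]
top pawl_hinge 0.35 [499.6 218.8  57.4]
top bar_tab 0.78 [500.9 216.6  55.9]
top pocket_1 0.88 [566.  254.1  14.9]
top pocket_1 0.84 [554.4 192.6  12.7]
top pocket_1 0.78 [576.  318.6  14.2]
top pocket_1 0.16 [575.3 279.9  54.8]
top specimen_jar 0.57 [389.3 458.9   1.3]
top specimen_jar 0.16 [415.4 135.5   6.8]
top gauze_pack 0.69 [734.2 234.8   2. ]
top tape_roll 0.75 [711.9 358.    2.9]
top tape_roll 0.65 [507.3 293.8  76.9]
```

View pics/scene0.png

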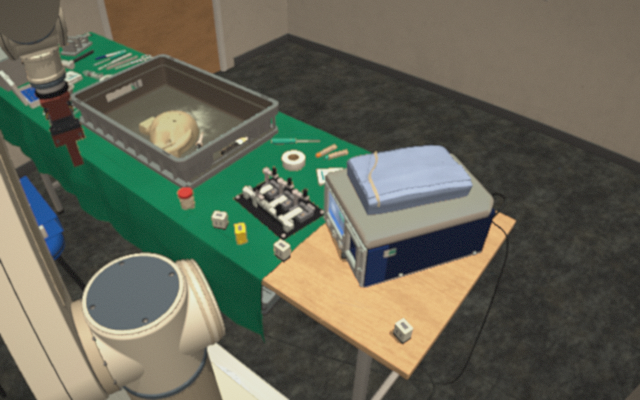

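View pics/top0.png

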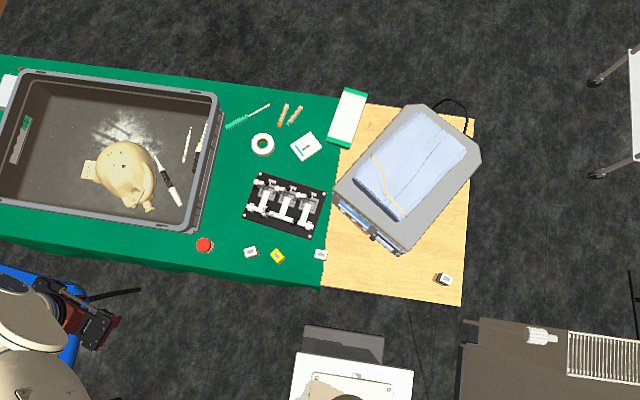

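Scene view: white relays at pixels (219,219), (282,249) and (403,331), which are world (394,329), (416,132) and (401,-210). The yellow look-alike is at (240,233), world (395,256). Also there are the jar (187,198), tape (293,159) and gauze (327,176), with the board at (280,205). I choose the three white blocks and will check them close up with the wrist camera.

```bash
cat >> h.py <<'E'
np.set_printoptions(precision=1,suppress=True)
def down(yaw):  # tool z down, tool y at world heading yaw (rad)
    y=np.array([np.cos(yaw),np.sin(yaw),0]);z=np.array([0,0,-1.]);return np.c_[np.cross(y,z),y,z]
def plan(*wps):  # each (x,y,z,heading of tool y deg or None)
    o=get_obs();p=np.array(o['ee_pos'],float);Q=R.from_rotvec(o['orientation'])
    print('now',p,'toolY heading %.1f'%np.degrees(np.arctan2(*Q.as_matrix()[[1,0],1])),'t %.1f w %.1f'%(o['t'],o['width']))
    for x,y,z,h in wps:
        g=np.array([x,y,z],float);G=R.from_matrix(down(np.radians(h)))
        A=(Q.inv()*G).as_rotvec();d=Q.inv().apply(g-p)
        n=int(max(1,np.ceil(max(abs(d).max()/199,np.degrees(np.linalg.norm(A))/29.9))))
        for i in range(n):
            Gi=Q*R.from_rotvec(A/n);s=Q.inv().apply((g-p)/(n-i));a=np.degrees(A/n)
            rows=max(np.linalg.norm(s)/50,np.linalg.norm(a)/8.59)
            print('->',np.round(s/200,3).tolist(),np.round(a/30,3).tolist(),'rows %.1f'%rows)
            p=p+(g-p)/(n-i);Q=Gi
E
python3 - <<'E'
from h import *
print(camera_model('wrist'))
plan((480,255,330,-10)); plan((480,255,330,170))
E
```

```text
{'fx': 323.1285751643337, 'fy': 323.1285751643337, 'cx': 317.2625610385726, 'cy': 197.42864331309633, 'dist_coeffs': array([-0.,  0.,  0.,  0.,  0.]), 'tool_from_camera': array([[  -0. ,   -1. ,   -0.3,   71.4],
       [   1. ,   -0. ,    0. ,    0.2],
       [  -0. ,   -0.3,    1. , -145.2],
       [   0. ,    0. ,    0. ,    1. ]])}
now [201.2 591.7 239.7] toolY heading 71.2 t 1.4 w 88.3
-> [-0.621, -0.382, -0.151] [-0.0, 0.0, 0.902] rows 3.2
-> [-0.726, -0.057, -0.151] [-0.0, 0.0, 0.902] rows 3.2
-> [-0.673, 0.279, -0.151] [-0.0, 0.0, 0.902] rows 3.2
now [201.2 591.7 239.7] toolY heading 71.2 t 1.4 w 88.3
-> [-0.465, -0.286, -0.113] [-0.0, -0.0, -0.823] rows 2.9
-> [-0.303, -0.455, -0.113] [-0.0, -0.0, -0.823] rows 2.9
-> [-0.086, -0.54, -0.113] [-0.0, -0.0, -0.823] rows 2.9
-> [0.148, -0.526, -0.113] [-0.0, -0.0, -0.823] rows 2.9
```

```bash
J="python3 -m jog"
python3 -m jog '-0.62 -0.38 -0.15 0 0 0.9 -1;-0.62 -0.38 -0.15 0 0 0.9 -1;-0.62 -0.38 -0.15 0 0 0.9 -1;-0.62 -0.38 -0.15 0 0 0.9 -1;-0.62 -0.38 -0.15 0 0 0.9 -1'
python3 -m jog '-0.73 -0.06 -0.15 0 0 0.9 -1;-0.73 -0.06 -0.15 0 0 0.9 -1;-0.73 -0.06 -0.15 0 0 0.9 -1;-0.73 -0.06 -0.15 0 0 0.9 -1;-0.73 -0.06 -0.15 0 0 0.9 -1'
python3 -m jog '-0.67 0.28 -0.15 0 0 0.9 0;-0.67 0.28 -0.15 0 0 0.9 0;-0.67 0.28 -0.15 0 0 0.9 0;-0.67 0.28 -0.15 0 0 0.9 0;-0.67 0.28 -0.15 0 0 0.9 0;-0.67 0.28 -0.15 0 0 0.9 0'
cat > seeb.py <<'E'
from h import *
from scipy.optimize import least_squares
def board(c='wrist',o=None,fn=None):
    o=get_obs();m,M=cam(c,o);save(c,fn)
    N={}
    for i in range(3): N['lever_%d_hinge'%i]=(8,62*(i-1)+31,54); N['pocket_%d'%i]=(0,62*(i-1),10)
    N['pawl_hinge']=(-60,46,42)
    obs=[]
    for k in ['lever_0_hinge','pocket_0','pawl_hinge','socket_board']:
        for d in pinpoint(k,c):
            if d['confidence']>.4: obs.append((k,w(M,d['xyz']),d['confidence']))
    return obs,N
E
python3 - <<'E'
from seeb import *
obs,N=board(fn='w1.png')
for x in obs: print(x)
o=get_obs();m,M=cam('wrist',o)
for k in ['lever_1_knob','pawl_handle','bar_tab','relay_0','gauze_pack']:
    for d in pinpoint(k,'wrist'): print(k,round(d['confidence'],2),w(M,d['xyz']))
plan((480,255,330,-10))
E
```

```text
t: 1.9
ee_pos: [294.9, 479.5, 270.2]
orientation: [-1.224, -2.893, -0.002]
ft_force: [0.2, 0.2, 0.7]
width: 87.9
grasp_force: 0.0
t: 2.4
ee_pos: [387.3, 367.3, 299.5]
orientation: [-1.863, -2.529, -0.0]
ft_force: [-0.5, 1.1, -0.1]
width: 87.6
grasp_force: 0.0
t: 3.0
ee_pos: [479.1, 257.2, 328.8]
orientation: [-2.397, -2.029, 0.002]
ft_force: [-0.3, 0.1, 0.8]
width: 45.3
grasp_force: 0.0
('lever_0_hinge', array([570.8, 219.5,  50.9]), 0.9)
('pocket_0', array([566.3, 253.4,  13.7]), 0.9)
('pocket_0', array([554.8, 189. ,  11.9]), 0.73)
('pocket_0', array([573.7, 317.3,  11.7]), 0.71)
('pawl_hinge', array([510.5, 309.1,  38.4]), 0.59)
('socket_board', array([567.2, 254.5,  -0.4]), 0.63)
('socket_board', array([392. , 323.4,  -1.4]), 0.43)
lever_1_knob 0.92 [582.9 246.2  69.8]
pawl_handle 0.79 [510.1 293.1  77. ]
bar_tab 0.7 [496.6 219.1  57.1]
bar_tab 0.26 [587.9 341.5  57.3]
relay_0 0.92 [396.5 254.5   3.8]
relay_0 0.64 [416.4 129.8   0.8]
relay_0 0.63 [390.4 323.   -0.2]
gauze_pack 0.74 [566.7 254.4  13.6]
now [480.4 255.6 329.7] toolY heading -9.8 t 3.5 w 44.1
-> [-0.003, -0.001, -0.002] [-0.0, -0.0, 0.008] rows 0.0
```

View pics/w1.png

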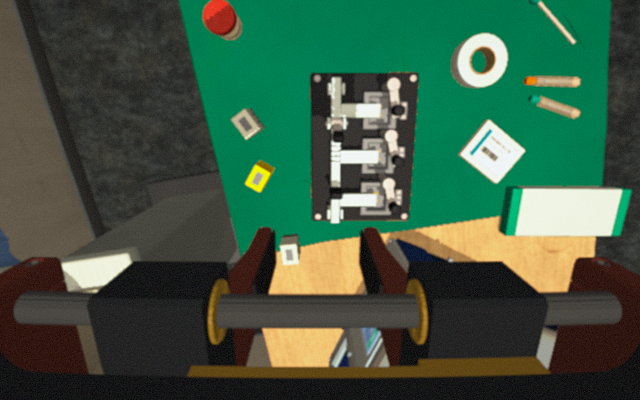

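Wrist view: board at (365,147), white relays at (246,123) and (290,250), yellow one at (260,177). This agrees with the choice above. Next I fit the board pose from its black outline.

```bash
cat > fit.py <<'E'
from h import *
from scipy.optimize import least_squares
def fitboard(c,im,o,init=(566,253,-10),show=None):
    m,M=cam(c,o)
    C=np.array([[-95,-101,8],[55,-101,8],[55,113,8],[-95,113,8]],float)
    def W(v,P):
        a=np.radians(v[2]);r=np.array([[np.cos(a),-np.sin(a)],[np.sin(a),np.cos(a)]]);P=np.asarray(P,float)
        return np.c_[P[:,:2]@r.T+v[:2],P[:,2]]
    g=cv2.GaussianBlur(im.max(2).astype(np.uint8),(3,3),0).astype(float)
    v=np.array(init,float)
    for it in range(4):
        pts=[]; R_=(14,9,6,5)[it]
        for e in range(4):
            A,B=C[e],C[(e+1)%4]; E=np.linspace(.06,.94,60)[:,None]*(B-A)+A
            p=proj(m,M,W(v,E)); nrm=np.array([B[1]-A[1],-(B[0]-A[0]),0]);nrm/=np.linalg.norm(nrm)
            q=proj(m,M,W(v,E+nrm))-p; L=np.linalg.norm(q,axis=1,keepdims=True);q/=L
            s=np.arange(-R_,R_+.1,.5)
            uv=p[:,None]+s[None,:,None]*q[:,None]
            val=cv2.remap(g.astype(np.float32),uv[...,0].astype(np.float32),uv[...,1].astype(np.float32),1)
            gr=val[:,4:]-val[:,:-4]
            k=gr.argmax(1); ok=(gr.max(1)>25)
            mid=s[2:-2][np.clip(k,0,len(s)-5)]
            inn=val[:,:].min(1)<75
            for i in np.where(ok&inn)[0]: pts.append((E[i],nrm,p[i]+mid[i]*q[i],q[i]))
        E=np.array([a[0] for a in pts]);uv=np.array([a[2] for a in pts]);q=np.array([a[3] for a in pts])
        f=lambda v:((proj(m,M,W(v,E))-uv)*q).sum(1)
        r=least_squares(f,v,loss='soft_l1',f_scale=.7);v=r.x
    print(c,'board',v,'n',len(pts),'med res px',np.median(abs(f(v))))
    return v
E
python3 - <<'E'
from fit import *
o=get_obs();im=get_image('wrist');fitboard('wrist',im,o)
im=get_image('top');fitboard('top',im,o)
im=get_image('scene');fitboard('scene',im,o)
E
```

```text
wrist board [563.7 252.5  -9.1] n 218 med res px 0.5686355569429742
top board [558.1 226.  -13.1] n 66 med res px 1.0979095961861856
scene board [553.8 219.2  -9.2] n 115 med res px 0.5997611902221723
```

```bash
cat >> h.py <<'E'
B=np.array([564.5,253,-9.1])
def bw(x,y,z):
    a=np.radians(B[2]);return (B[0]+x*np.cos(a)-y*np.sin(a),B[1]+x*np.sin(a)+y*np.cos(a),z,B[2])
def bp(*P): plan(*[bw(*p) for p in P])
def where():
    o=get_obs();a=np.radians(B[2]);d=np.array(o['ee_pos'][:2])-B[:2]
    print('board xyz %.1f %.1f %.1f'%(d[0]*np.cos(a)+d[1]*np.sin(a),-d[0]*np.sin(a)+d[1]*np.cos(a),o['ee_pos'][2]),'w %.1f gf %.1f'%(o['width'],o['grasp_force']),'F',np.array(o['ft_force']),'t %.1f'%o['t'])
E
python3 -c "
from h import *
bp((-60,31.6,150),(-60,31.6,74))"
```

```text
now [480.5 255.4 329.7] toolY heading -9.8 t 3.6 w 44.1
-> [0.214, 0.114, 0.899] [0.0, -0.0, -0.023] rows 3.7
-> [-0.0, 0.0, 0.38] [-0.0, -0.0, -0.0] rows 1.5
```

```bash
python3 -m jog '0.21 0.115 0.9 0 0 -0.023 0;0.21 0.115 0.9 0 0 -0.023 0;0.21 0.115 0.9 0 0 -0.023 0;0.21 0.115 0.9 0 0 -0.023 0;0.21 0.115 0.9 0 0 -0.023 0;0.21 0.115 0.9 0 0 -0.023 0' >/dev/null
python3 - <<'E'
from h import *
where();save('wrist','w2.png');o=get_obs();m,M=cam('wrist',o)
for k in ['lever_1_knob','pawl_handle','pawl_hinge','bar_tab','pocket_1','lever_1_hinge']:
    for d in pinpoint(k,'wrist'):
        if d['confidence']>.3:
            p=w(M,d['xyz']);a=np.radians(B[2]);q=p[:2]-B[:2];print(k,round(d['confidence'],2),p,'board',q[0]*np.cos(a)+q[1]*np.sin(a),-q[0]*np.sin(a)+q[1]*np.cos(a))
bp((-60,31.6,74))
E
```

```text
board xyz -59.8 30.7 149.8 w 44.3 gf 0.0 F [-0.7 -0.7  0.4] t 4.2
lever_1_knob 0.57 [580.3 249.1  70.3] board 16.165148733620864 -1.3349300359751632
pawl_handle 0.81 [510.6 290.5  79.3] board -59.12488258142931 28.544724408914462
pawl_handle 0.64 [590.4 312.   71. ] board 16.22308701366061 62.32896263039028
pawl_hinge 0.83 [513.5 309.8  41.3] board -59.33219409028136 48.00954896794575
pawl_hinge 0.43 [566.8 257.9  -0.4] board 1.5097978828960992 5.201454640645143
bar_tab 0.92 [497.6 219.2  55.3] board -60.74527098932883 -44.00963786872798
pocket_1 0.85 [565.8 253.6  14.8] board 1.1758241352872432 0.8223162992484987
pocket_1 0.75 [575.  315.1   9.8] board 0.543494533851586 62.95190123995774
lever_1_hinge 0.97 [576.4 281.2  57. ] board 7.320251068940644 29.77097702342181
lever_1_hinge 0.67 [417.1 135.4   1.6] board -126.92902373130103 -139.48018982623145
now [510.9 293.1 151.3] toolY heading -9.1 t 4.6 w 44.3
-> [0.002, -0.004, 0.387] [0.004, -0.003, -0.0] rows 1.5
```

View pics/w2.png

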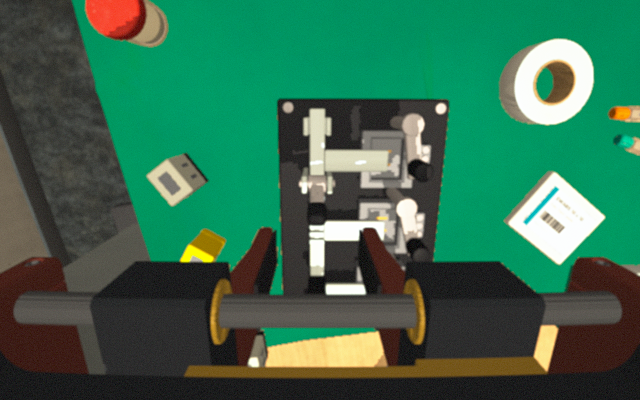

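The pawl grip (318,212) lies midway between the fingertips, and the board frame agrees with the network points. Descending to grip it.

```bash
python3 -m jog '0 0 0.2 0 0 0 0;0 0 0.38 0 0 0 0;0 0 0.38 0 0 0 0;0 0 0.38 0 0 0 1;0 0 0.38 0 0 0 1;0 0 0.38 0 0 0 1;0 0 0.38 0 0 0 1;0 0 0.38 0 0 0 1'; python3 -c "
from h import *
where()"
```

```text
t: 5.4
ee_pos: [510.0, 293.4, 75.2]
orientation: [-2.39, -2.037, -0.001]
ft_force: [-5.0, 1.2, 8.7]
width: 13.9
grasp_force: 30.0
board xyz -60.2 31.3 75.2 w 13.9 gf 30.0 F [-5.   1.2  8.7] t 5.4
```

```bash
python3 -m jog '0.03 0 -0.01 0 0 0 1;0.06 0 -0.015 0 0 0 1;0.09 0 -0.015 0 0 0 1;0.115 0 -0.01 0 0 0 1;0.14 0 0 0 0 0 1;0.14 0 0 0 0 0 1;0.14 0 0 0 0 0 1;0.14 0 0 0 0 0 1'; python3 -c "
from h import *
where()"
python3 -m jog '0 0 0 0 0 0 0;0 0 0 0 0 0 0;0 0 0 0 0 0 0;0 0 -0.2 0 0 0 0;0 0 -0.4 0 0 0 0;0 0 -0.4 0 0 0 0'
python3 -c "
from h import *
where()
m,M=cam('wrist',get_obs());save('wrist','w3.png')
for d in pinpoint('pawl_handle','wrist'): print(w(M,d['xyz']),d['confidence'])
bp((-60,-46,150),(-60,-46,56))"
```

```text
t: 6.2
ee_pos: [514.2, 320.0, 74.8]
orientation: [2.39, 2.039, -0.002]
ft_force: [-3.7, -4.1, 6.1]
width: 13.5
grasp_force: 30.0
board xyz -60.3 58.2 74.8 w 13.5 gf 30.0 F [-3.7 -4.1  6.1] t 6.2
t: 6.8
ee_pos: [517.8, 322.4, 158.9]
orientation: [2.389, 2.037, 0.014]
ft_force: [-0.3, 0.6, 0.3]
width: 43.7
grasp_force: 0.0
board xyz -57.1 61.1 158.9 w 43.7 gf 0.0 F [-0.3  0.6  0.3] t 6.8
[511.3 308.3  78.3] 0.55
now [515.3 320.9 154.7] toolY heading -9.1 t 6.9 w 43.8
-> [-0.526, -0.003, 0.023] [0.004, -0.003, 0.0] rows 2.1
-> [-0.0, -0.0, 0.47] [0.0, -0.0, 0.0] rows 1.9
```

```bash
python3 -c "
from h import *
im=cv2.imread('pics/w3.png')[60:320,200:500];cv2.imwrite('pics/w3c.png',cv2.resize(im,None,fx=2.3,fy=2.3))
m,M=cam('wrist',get_obs())
for q in (0,.4,.8):
  a=q-.4; x,y,z,_=bw(-60,46+37*np.sin(a),42+37*np.cos(a)); print(q,(proj(m,M,[[x,y,z]])-[200,60])*2.3)"
```

```text
0 [[267. 431.]]
0.4 [[266.9 392.8]]
0.8 [[266.9 346.6]]
```

View pics/w3c.png

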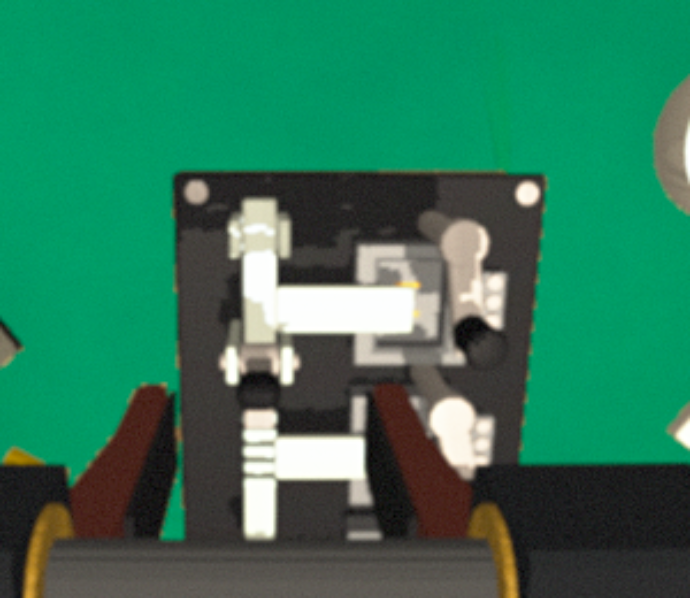

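Handle grip at (260,388) in the crop shows the pawl at only about 0.45 rad, so it slipped in the pads. I'll push it over with the closed fingertips.

```bash
python3 -c "
from h import *
bp((-60,15,140),(-60,15,83),(-60,40.5,83))"
```

```text
now [515.3 320.9 154.7] toolY heading -9.1 t 6.9 w 43.8
-> [-0.221, -0.004, 0.073] [0.004, -0.003, 0.0] rows 0.9
-> [-0.0, -0.0, 0.285] [0.0, -0.0, 0.0] rows 1.1
-> [0.127, -0.0, -0.0] [0.0, 0.0, -0.0] rows 0.5
```

```bash
python3 -m jog '-0.22 0 0.07 0 0 0 1;-0.22 0 0.07 0 0 0 1;-0.22 0 0.07 0 0 0 1;-0.22 0 0.07 0 0 0 1;-0.22 0 0.2 0 0 0 1;-0.22 0 0.36 0 0 0 1;-0.22 0 0.36 0 0 0 1'; python3 -m jog '0.04 0 0 0 0 0 1;0.08 0 0 0 0 0 1;0.105 0 0 0 0 0 1;0.13 0 0 0 0 0 1;0.13 0 0 0 0 0 1;0.13 0 0 0 0 0 1;0.13 0 0 0 0 0 1'
python3 -c "
from h import *
where()"
python3 -m jog '-0.05 0 0 0 0 0 1;-0.05 0 0 0 0 0 1;-0.05 0 -0.3 0 0 0 0;-0.05 0 -0.4 0 0 0 0;-0.05 0 -0.4 0 0 0 0;-0.05 0 -0.4 0 0 0 0'
python3 -c "
from h import *
where()
m,M=cam('wrist',get_obs());save('wrist','w4.png')
for q in (0,.4,.8):
  a=q-.4; x,y,z,_=bw(-60,46+37*np.sin(a),42+37*np.cos(a)); print(q,(proj(m,M,[[x,y,z]])-[200,60])*2.3)
im=cv2.imread('pics/w4.png')[60:320,200:500];cv2.imwrite('pics/w4c.png',cv2.resize(im,None,fx=2.3,fy=2.3))
bp((-60,-46,150),(-60,-46,56))"
```

```text
t: 7.6
ee_pos: [505.6, 276.7, 78.3]
orientation: [-2.389, -2.038, 0.009]
ft_force: [0.2, -0.4, 0.0]
width: 0.3
grasp_force: 0.0
t: 8.3
ee_pos: [512.3, 302.5, 82.5]
orientation: [2.389, 2.038, 0.0]
ft_force: [1.2, -4.9, 2.1]
width: 0.4
grasp_force: 2.5
board xyz -59.4 40.6 82.5 w 0.4 gf 2.5 F [ 1.2 -4.9  2.1] t 8.3
t: 8.9
ee_pos: [510.6, 293.2, 162.4]
orientation: [2.39, 2.038, 0.003]
ft_force: [0.8, -0.1, -0.9]
width: 29.1
grasp_force: 0.0
board xyz -59.6 31.1 162.4 w 29.1 gf 0.0 F [ 0.8 -0.1 -0.9] t 8.9
0 [[267.9 341.5]]
0.4 [[267.8 300.7]]
0.8 [[267.7 254.2]]
now [509.9 292.8 161.4] toolY heading -9.1 t 8.9 w 33.0
-> [-0.383, 0.001, 0.057] [-0.001, 0.0, 0.0] rows 1.5
-> [-0.0, 0.0, 0.47] [-0.0, -0.0, -0.0] rows 1.9
```

View pics/w4c.png

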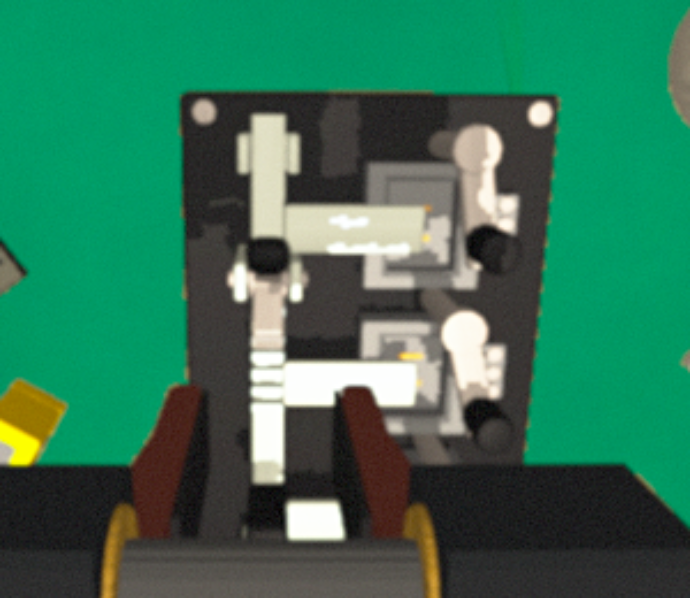

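The handle (268,257) is now at about 0.8 rad, fully lifted, and the bar has not moved. Next I pull the tab. I'll pull 33 mm gently, in small steps.

```bash
python3 -m jog '-0.385 0 0.06 0 0 0 0;-0.385 0 0.06 0 0 0 0;-0.385 0 0.06 0 0 0 0;-0.385 0 0.3 0 0 0 0;-0.385 0 0.525 0 0 0 0;-0.385 0 0.525 0 0 0 0' ;python3 -m jog '0 0 0 0 0 0 1;0 0 0 0 0 0 1;0 0 0 0 0 0 1;0 0 0 0 0 0 1;0 0 0 0 0 0 1;0 0 0 0 0 0 1'
python3 -c "
from h import *
where()"
python3 -m jog '0.04 0 0 0 0 0 1;0.08 0 0 0 0 0 1;0.12 0 0 0 0 0 1;0.15 0 0 0 0 0 1;0.165 0 0 0 0 0 1;0.165 0 0 0 0 0 1;0.165 0 0 0 0 0 1;0.165 0 0 0 0 0 1'
python3 -c "
from h import *
where()"
```

```text
t: 9.55
ee_pos: [493.8, 215.6, 50.7]
orientation: [-2.388, -2.036, 0.018]
ft_force: [-0.4, -0.0, -0.3]
width: 44.3
grasp_force: 0.0
t: 10.15
ee_pos: [497.6, 217.6, 58.5]
orientation: [-2.39, -2.037, -0.001]
ft_force: [-5.8, 3.3, 8.0]
width: 15.8
grasp_force: 30.0
board xyz -60.5 -45.5 58.5 w 15.8 gf 30.0 F [-5.8  3.3  8. ] t 10.2
t: 10.95
ee_pos: [502.7, 249.3, 58.5]
orientation: [-2.391, -2.038, 0.001]
ft_force: [-5.9, -2.8, 9.2]
width: 15.9
grasp_force: 30.0
board xyz -60.4 -13.4 58.5 w 15.9 gf 30.0 F [-5.9 -2.8  9.2] t 10.9
```

```bash
python3 -m jog '0 0 0 0 0 0 0;0 0 0 0 0 0 0;0 0 0 0 0 0 0;0 0 -0.2 0 0 0 0;-0.2 0.2 -0.4 0 0 0 0;-0.2 0.2 -0.6 0 0 0 0;-0.2 0.2 -0.6 0 0 0 0;-0.2 0.2 -0.6 0 0 0 0' >/dev/null
python3 -c "
from h import *
from fit import fitboard
where()
o=get_obs();m,M=cam('wrist',o);save('wrist','w5.png')
fitboard('wrist',cv2.imread('pics/w5.png')[:,:,::-1],o)
a=np.radians(B[2])
for k in ['lever_0_knob','lever_1_knob','lever_2_knob','bar_tab','lever_0_hinge','pawl_handle']:
  for d in pinpoint(k,'wrist'):
    if d['confidence']>.3:
      p=w(M,d['xyz']);q=p[:2]-B[:2];print(k,round(d['confidence'],2),'board',q[0]*np.cos(a)+q[1]*np.sin(a),-q[0]*np.sin(a)+q[1]*np.cos(a),p[2])
"
```

```text
board xyz -18.7 -53.0 178.2 w 43.8 gf 0.0 F [-0.7  0.2  0.3] t 11.8
wrist board [564.1 251.9  -9.3] n 204 med res px 1.0048426843471336
lever_0_knob 0.62 board 11.922133369495477 -60.06793032480817 74.3459519641645
lever_0_knob 0.36 board 168.3341900613154 2.568034660323402 -1.486853679674084
lever_1_knob 0.9 board 15.848030666379783 -2.5920675936053144 69.79704729180213
lever_2_knob 0.68 board 13.173191758341256 65.56644799210385 70.64084227203736
lever_2_knob 0.58 board 12.434056059302007 -59.95176150771782 71.31371846959371
bar_tab 0.96 board -58.50103091040514 -9.4566907377312 53.064026293173015
lever_0_hinge 0.59 board 15.136455656893817 -0.9479729208737 73.59844357645466
pawl_handle 0.96 board -60.35851075773276 60.91007423171811 76.40772258041585
```

View pics/w5.png

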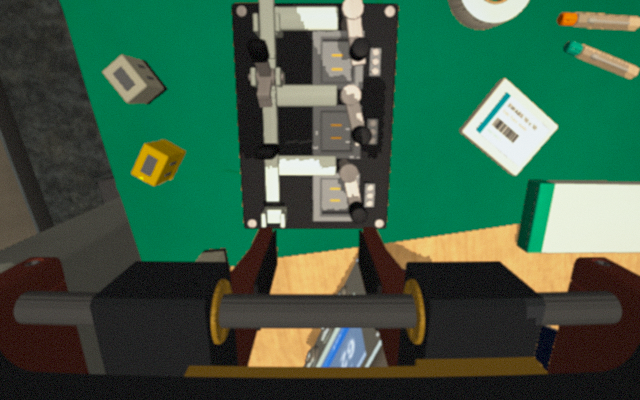

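```bash
sed -i 's/^B=.*/B=np.array([564.1,252.5,-9.2])/' h.py; python3 -c "
from h import *
bp((12,-61.5,120),(12,-61.5,80))"
```

```text
now [535.7 203.8 175.4] toolY heading -9.1 t 12.1 w 44.1
-> [-0.045, 0.162, 0.277] [-0.004, 0.002, 0.005] rows 1.3
-> [-0.0, -0.0, 0.2] [0.0, -0.0, -0.0] rows 0.8
```

```bash
python3 -m jog '-0.045 0.16 0.2 0 0 0 0;-0.045 0.16 0.28 0 0 0 0;-0.045 0.16 0.28 0 0 0 0;-0.045 0.16 0.475 0 0 0 0;-0.045 0.16 0.475 0 0 0 0;-0.045 0.16 0.475 0 0 0 0' ;python3 -m jog '0 0 0 0 0 0 1;0 0 0 0 0 0 1;0 0 0 0 0 0 1;0 0 0 0 0 0 1;0 0 0 0 0 0 1;0 0 0 0 0 0 1'
python3 -c "
from h import *
where()"
python3 -m jog '0.01 0.03 0 0 0 0 1;0.025 0.06 0 0 0 0 1;0.04 0.08 0 0 0 0 1;0.06 0.1 0 0 0 0 1;0.08 0.115 0 0 0 0 1;0.105 0.125 0 0 0 0 1;0.14 0.135 0 0 0 0 1;0.14 0.135 0 0 0 0 1'
python3 -m jog '0 0 0 0 0 0 1;0 0 0 0 0 0 1'
python3 -c "
from h import *
where()"
```

```text
t: 12.7
ee_pos: [566.1, 189.9, 82.0]
orientation: [-2.389, -2.039, 0.002]
ft_force: [0.2, -0.3, -0.3]
width: 44.4
grasp_force: 0.0
t: 13.3
ee_pos: [567.4, 189.7, 82.4]
orientation: [2.39, 2.038, 0.002]
ft_force: [1.3, -1.8, 6.1]
width: 13.1
grasp_force: 30.0
board xyz 13.3 -61.5 82.4 w 13.1 gf 30.0 F [ 1.3 -1.8  6.1] t 13.3
t: 14.1
ee_pos: [596.0, 212.9, 82.0]
orientation: [-2.389, -2.038, 0.006]
ft_force: [-7.5, -1.6, 11.4]
width: 13.4
grasp_force: 30.0
t: 14.3
ee_pos: [596.0, 212.8, 82.0]
orientation: [-2.389, -2.038, 0.006]
ft_force: [-6.5, -0.3, 10.4]
width: 13.4
grasp_force: 30.0
board xyz 37.8 -34.1 82.0 w 13.4 gf 30.0 F [-6.5 -0.3 10.4] t 14.3
```

```bash
python3 -m jog '0 0 0 0 0 0 0;0 0 0 0 0 0 0;0 0 0 0 0 0 0;0 0 -0.2 0 0 0 0;0.17 -0.11 -0.2 0 0 0 0;0.17 -0.11 -0.2 0 0 0 0;0.17 -0.11 0 0 0 0 0;0.17 -0.11 0.01 0 0 0 0' ;python3 -m jog '0 0 0 0 0 0 0;0 0 0 0 0 0 1;0 0 0 0 0 0 1;0 0 0 0 0 0 1;0 0 0 0 0 0 1;0 0 0 0 0 0 1;0 0 0 0 0 0 1'
python3 -c "
from h import *
where()"
python3 -m jog '0.01 0.03 0 0 0 0 1;0.025 0.055 0 0 0 0 1;0.04 0.075 0 0 0 0 1;0.06 0.09 0 0 0 0 1;0.08 0.1 0 0 0 0 1;0.105 0.11 0 0 0 0 1;0.14 0.12 0 0 0 0 1;0.14 0.12 0 0 0 0 1'
python3 -m jog '0 0 0 0 0 0 1;0 0 0 0 0 0 1'
python3 -c "
from h import *
where()"
```

```text
t: 15.1
ee_pos: [578.5, 248.9, 75.7]
orientation: [-2.388, -2.038, 0.011]
ft_force: [-0.8, -0.3, -0.7]
width: 44.1
grasp_force: 0.0
t: 15.8
ee_pos: [581.6, 250.2, 80.3]
orientation: [2.39, 2.038, 0.001]
ft_force: [-1.3, -1.7, 6.0]
width: 13.3
grasp_force: 30.0
board xyz 17.6 0.5 80.3 w 13.3 gf 30.0 F [-1.3 -1.7  6. ] t 15.8
t: 16.6
ee_pos: [606.9, 273.8, 79.9]
orientation: [-2.388, -2.038, 0.009]
ft_force: [-11.6, -1.5, 12.4]
width: 12.9
grasp_force: 30.0
t: 16.8
ee_pos: [606.8, 273.8, 79.9]
orientation: [-2.388, -2.037, 0.008]
ft_force: [-10.4, -0.5, 10.9]
width: 13.0
grasp_force: 30.0
board xyz 38.8 27.8 79.9 w 13.0 gf 30.0 F [-10.4  -0.5  10.9] t 16.8
```

```bash
python3 -m jog '0 0 0 0 0 0 0;0 0 0 0 0 0 0;0 0 0 0 0 0 0;0 0 -0.2 0 0 0 0;0.17 -0.13 -0.2 0 0 0 0;0.17 -0.13 -0.2 0 0 0 0;0.17 -0.13 -0.01 0 0 0 0;0.17 -0.13 -0.01 0 0 0 0' ;python3 -m jog '0 0 0 0 0 0 0;0 0 0 0 0 0 1;0 0 0 0 0 0 1;0 0 0 0 0 0 1;0 0 0 0 0 0 1;0 0 0 0 0 0 1;0 0 0 0 0 0 1'
python3 -c "
from h import *
where()"
python3 -m jog '0.01 0.03 0 0 0 0 1;0.025 0.06 0 0 0 0 1;0.04 0.08 0 0 0 0 1;0.06 0.095 0 0 0 0 1;0.08 0.11 0 0 0 0 1;0.105 0.12 0 0 0 0 1;0.14 0.13 0 0 0 0 1;0.14 0.13 0 0 0 0 1'
python3 -m jog '0 0 0 0 0 0 1;0 0 0 0 0 0 1'
python3 -c "
from h import *
where()"
```

```text
t: 17.6
ee_pos: [586.5, 310.1, 77.5]
orientation: [-2.389, -2.038, 0.012]
ft_force: [-1.2, -1.1, -0.5]
width: 44.3
grasp_force: 0.0
t: 18.3
ee_pos: [589.3, 311.7, 82.3]
orientation: [2.39, 2.038, 0.0]
ft_force: [-2.0, -1.6, 4.4]
width: 13.6
grasp_force: 30.0
board xyz 15.4 62.5 82.3 w 13.6 gf 30.0 F [-2.  -1.6  4.4] t 18.3
t: 19.1
ee_pos: [616.8, 335.0, 81.9]
orientation: [-2.388, -2.038, 0.009]
ft_force: [-10.6, -2.1, 12.0]
width: 12.9
grasp_force: 30.0
t: 19.3
ee_pos: [616.8, 334.9, 81.9]
orientation: [-2.388, -2.038, 0.008]
ft_force: [-10.0, -1.8, 10.9]
width: 13.1
grasp_force: 30.0
board xyz 38.8 89.8 81.9 w 13.1 gf 30.0 F [-10.   -1.8  10.9] t 19.3
```

```bash
cat > rel.py <<'E'
from h import *
from scipy.optimize import minimize
D=(24,32,42)
def fitrel(c,o,mask,p0,z0=0,H=42):
    m,M=cam(c,o);mask=mask.astype(np.uint8);S=4
    ys,xs=np.where(mask);x0,y0,x1,y1=xs.min()-12,ys.min()-12,xs.max()+13,ys.max()+13
    mk=cv2.resize(mask[max(y0,0):y1,max(x0,0):x1]*255,None,fx=S,fy=S,interpolation=cv2.INTER_LINEAR).astype(float)/255
    x0=max(x0,0);y0=max(y0,0)
    def hull(v):
        a=v[2];cs=[]
        for sx in(-.5,.5):
            for sy in(-.5,.5):
                for z in(z0,z0+H): X,Y=sx*24,sy*32;cs.append((v[0]+X*np.cos(a)-Y*np.sin(a),v[1]+X*np.sin(a)+Y*np.cos(a),z))
        return proj(m,M,cs)
    def cost(v):
        h=(hull(v)-[x0,y0]+.5)*S-.5
        im=np.zeros(mk.shape,np.uint8);cv2.fillConvexPoly(im,cv2.convexHull(np.round(h*16).astype(np.int32)),255,cv2.LINE_AA,4)
        return np.abs(im/255.-mk).sum()/mk.sum()
    best=None
    for a in np.radians(np.arange(-90,90,15)):
        r=minimize(cost,[p0[0],p0[1],a],method='Nelder-Mead',options=dict(initial_simplex=[[p0[0]-5,p0[1]-4,a-.1],[p0[0]+6,p0[1],a],[p0[0],p0[1]+6,a],[p0[0],p0[1],a+.25]],maxiter=150))
        if best is None or r.fun<best.fun: best=r
    v=best.x;yaw=(np.degrees(v[2])+90)%180-90
    return np.array([v[0],v[1],yaw]),best.fun,hull(v)
def scan(c='wrist',fn='x.png',mc=.4,names=('relay_0',)):
    o=get_obs();m,M=cam(c,o);save(c,fn);im=cv2.imread('pics/'+fn)
    for d in outline_of('relay_0',c):
        if d['confidence']<mc: continue
        k=d['mask'];px=im[k];hsv=cv2.cvtColor(px[None].astype(np.uint8),cv2.COLOR_BGR2HSV)[0]
        ys,xs=np.where(k);p=ray(m,M,(xs.mean(),ys.mean()),20)
        v,f,h=fitrel(c,o,k,p)
        print('conf %.2f px (%.0f,%.0f) n %d sat %.0f'%(d['confidence'],xs.mean(),ys.mean(),k.sum(),np.median(hsv[:,1])),'relay x,y,yaw',v,'err %.3f'%f)
        cv2.polylines(im,[cv2.convexHull(np.round(h).astype(np.int32))],True,(0,0,255),1)
    cv2.imwrite('pics/'+fn,im)
E
python3 -m jog '0 0 0 0 0 0 -1;0 0 0 0 0 0 -1;0 0 0 0 0 0 -1;0 0 -0.2 0 0 0 -1;0 0 -0.4 0 0 0 -1;0 0 -0.6 0 0 0 -1;0 0 -0.6 0 0 0 -1'>/dev/null
python3 -c "
from h import *
where();bp((0,0,200)); plan((395,290,200,-9))"
```

```text
board xyz 44.5 92.6 208.4 w 65.8 gf 0.0 F [-0.  -0.8 -0. ] t 20.0
now [622.9 336.8 208.4] toolY heading -9.1 t 20.0 w 65.8
-> [-0.463, -0.224, 0.037] [0.017, -0.013, 0.003] rows 2.1
now [622.9 336.8 208.4] toolY heading -9.1 t 20.0 w 65.8
-> [-0.206, -0.544, 0.015] [0.009, -0.006, -0.002] rows 2.3
-> [-0.205, -0.544, 0.018] [0.009, -0.006, -0.002] rows 2.3
```

```bash
python3 -m jog '-0.205 -0.55 0.015 0 0 0 -1;-0.205 -0.55 0.015 0 0 0 -1;-0.205 -0.55 0.015 0 0 0 -1;-0.41 -1 0.03 0 0 0 -1;-0.41 -1 0.03 0 0 0 -1;-0.41 -1 0.03 0 0 0 -1;-0.41 -1 0.03 0 0 0 -1;-0.41 -1 0.03 0 0 0 -1'>/dev/null
python3 -c "
from rel import *
where();scan(fn='r1.png')"
```

```text
board xyz -157.2 9.0 195.9 w 88.0 gf 0.0 F [ 0.2  0.2 -0.2] t 20.8
conf 0.73 px (294,148) n 1031 sat 51 relay x,y,yaw [394.7 326.8  25.6] err 0.046
conf 0.70 px (512,241) n 863 sat 41 relay x,y,yaw [606.9 190.2  50.8] err 0.717
conf 0.69 px (307,219) n 1042 sat 255 relay x,y,yaw [394.6 252.5 -37.5] err 0.085
conf 0.50 px (316,311) n 229 sat 40 relay x,y,yaw [385.1 141.2 -12.7] err 3.656
```

View pics/r1.png

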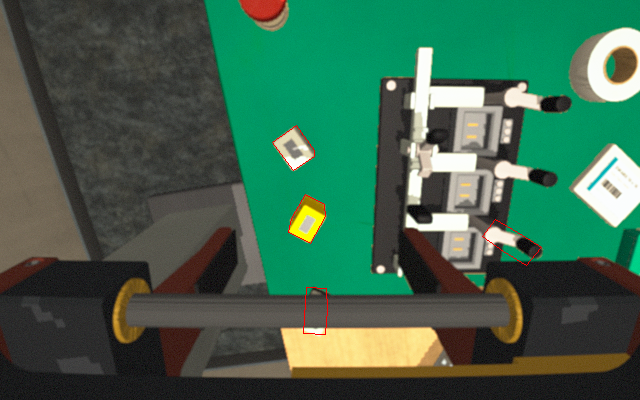

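Crop shows white relay A (294,148) with a tight red fit, and yellow at (307,219) which I leave alone. The other two outlines are a knob and the relay hidden behind the bar. I align to relay A and refine.

```bash
python3 -c "
from h import *
h=np.radians(25.6);x,y=394.7,326.8
plan((x+30*np.sin(h),y-30*np.cos(h),140,25.6))"
```

```text
now [410.4 286.4 195.8] toolY heading -9.1 t 20.9 w 87.6
-> [0.032, -0.012, 0.139] [0.001, -0.001, -0.579] rows 2.0
-> [0.034, -0.002, 0.139] [0.001, -0.001, -0.579] rows 2.0
```

```bash
python3 -m jog '0.03 -0.01 0.14 0 0 -0.58 -1;0.03 -0.01 0.14 0 0 -0.58 -1;0.03 -0.01 0.14 0 0 -0.58 -1;0.03 -0.01 0.14 0 0 -0.58 -1'>/dev/null;python3 -m jog '0.035 0 0.14 0 0 -0.58 -1;0.035 0 0.14 0 0 -0.58 -1;0.035 0 0.14 0 0 -0.58 -1;0.035 0 0.14 0 0 -0.58 -1;0.035 0 0.14 0 0 -0.58 -1;0.035 0 0.14 0 0 -0.58 -1'>/dev/null
python3 -c "
from rel import *
scan(fn='r2.png');plan((394.7,326.8,100,25.6),(394.7,326.8,36,25.6))"
```

```text
conf 0.86 px (317,163) n 1483 sat 26 relay x,y,yaw [394.3 326.5  26.1] err 0.051
conf 0.82 px (280,240) n 1741 sat 255 relay x,y,yaw [394.8 252.4 -38.9] err 0.055
conf 0.55 px (222,341) n 1134 sat 12 relay x,y,yaw [385.1 141.4 -26.8] err 0.498
now [407.1 299.1 140. ] toolY heading 25.6 t 22.0 w 87.5
-> [0.152, 0.004, 0.2] [0.001, -0.0, 0.001] rows 1.0
-> [0.0, 0.0, 0.32] [-0.0, 0.0, 0.0] rows 1.3
```

```bash
python3 -m jog '0.15 0 0.2 0 0 -0.01 -1;0.15 0 0.2 0 0 -0.01 -1;0.15 0 0.4 0 0 -0.01 -1;0.15 0 0.52 0 0 -0.01 -1;0.15 0 0.52 0 0 -0.01 -1;0.15 0 0.52 0 0 -0.01 -1;0.15 0 0.52 0 0 -0.01 1;0.15 0 0.52 0 0 -0.01 1'>/dev/null;python3 -m jog '0 0 0 0 0 0 1;0 0 0 0 0 0 1;0 0 0 0 0 0 1;0 0 0 0 0 0 1;0 0 0 0 0 0 1;0 0 0 0 0 0 1'
python3 -m jog '0 0 -0.2 0 0 0 1;0 0 -0.4 0 0 0 1;0 0 -0.5 0 0 0 1;0 0 -0.5 0 0 0 1;0 0 -0.5 0 0 0 1'
python3 -c "
from rel import *
scan(fn='r3.png')
o=get_obs();m,M=cam('wrist',o);bp((0,62,150),(0,62,60))"
```

```text
t: 23.4
ee_pos: [393.8, 326.0, 35.6]
orientation: [-1.665, -2.664, 0.0]
ft_force: [0.4, 0.0, 0.4]
width: 27.4
grasp_force: 0.0
t: 23.9
ee_pos: [393.7, 325.9, 135.5]
orientation: [1.664, 2.664, 0.0]
ft_force: [0.5, 1.3, -1.0]
width: 23.8
grasp_force: 29.9
conf 0.57 px (317,248) n 3908 sat 16 relay x,y,yaw [417.8 277.6 -29.8] err 0.512
now [393.1 325.4 134.4] toolY heading 26.0 t 24.0 w 23.6
-> [-0.225, 0.394, -0.04] [-0.002, 0.001, 0.587] rows 2.0
-> [-0.095, 0.443, -0.039] [-0.002, 0.001, 0.587] rows 2.0
-> [-0.0, -0.0, 0.45] [0.0, -0.0, 0.0] rows 1.8
```

```bash
python3 -c "
from h import *
im=get_image('wrist')[:,:,::-1].copy()
o=get_obs();m,M=cam('wrist',o);Tt=T(o['ee_pos'],o['orientation'])
for zt,col in ((30-36+36,(0,0,255)),):
  for dz in (-6,36):
    P=[w(Tt,(sx*16,sy*12,dz)) for sx,sy in((1,1),(1,-1),(-1,-1),(-1,1))]
    cv2.polylines(im,[np.round(proj(m,M,P)).astype(np.int32)],True,col,1)
im=im[140:330,200:440];cv2.imwrite('pics/r3c.png',cv2.resize(im,None,fx=3,fy=3))"
```

```text
(no output)
```

View pics/r3c.png

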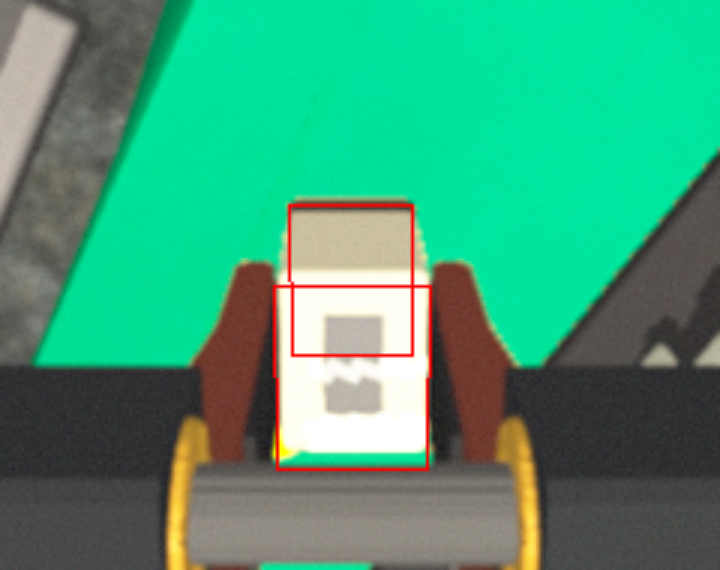

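```bash
cat > held.py <<'E'
from h import *
from scipy.optimize import least_squares
def held(rows,tz=-6):  # full-image rows of far top edge, near top edge, bottom far edge ; widths ignored
    o=get_obs();m,M=cam('wrist',o);Tt=T(o['ee_pos'],o['orientation'])
    f=lambda v:proj(m,M,[w(Tt,(v[0]+16,0,v[1])),w(Tt,(v[0]-16,0,v[1])),w(Tt,(v[0]+16,0,v[1]+42))])[:,1]-rows
    r=least_squares(f,[0,tz]);print('dx along tool x %.1f, top at tool z %.1f (bottom %.1f)'%(r.x[0],r.x[1],r.x[1]+42),'res',r.fun)
E
python3 -c "
from held import *
held(np.array([270,452,203])/3+140)"
```

```text
dx along tool x -1.1, top at tool z 0.9 (bottom 42.9) res [ 1.5 -0.5 -1.3]
```

```bash
python3 -m jog '-0.225 0.395 -0.04 0 0 0.587 1;-0.225 0.395 -0.04 0 0 0.587 1;-0.225 0.395 -0.04 0 0 0.587 1;-0.225 0.395 -0.04 0 0 0.587 1' >/dev/null;python3 -m jog '-0.095 0.44 -0.04 0 0 0.587 1;-0.095 0.44 -0.04 0 0 0.587 1;-0.095 0.44 -0.04 0 0 0.587 1;-0.095 0.44 -0.04 0 0 0.587 1;-0.095 0.44 -0.04 0 0 0.587 1' >/dev/null
python3 -c "
from h import *
where();bp((0,62.5,80))"
```

```text
board xyz -2.1 62.0 150.5 w 23.3 gf 29.9 F [-0.5 -0.2 -0.5] t 24.9
now [572.  314.1 150.5] toolY heading -9.1 t 24.9 w 23.3
-> [0.003, 0.011, 0.352] [-0.005, 0.004, 0.005] rows 1.4
```

```bash
python3 -m jog '0.002 0.01 0.2 0 0 0.005 1;0.002 0.01 0.35 0 0 0.005 1;0.002 0.01 0.35 0 0 0.005 1;0.002 0.01 0.35 0 0 0.005 1;0.002 0.01 0.35 0 0 0.005 1' >/dev/null
python3 -c "
from h import *
where();im=get_image('wrist')[:,:,::-1].copy();o=get_obs();m,M=cam('wrist',o)
def poly(xs,ys,z,col):
    P=[bw(x,y,z)[:3] for x,y in((xs[0],ys[0]),(xs[1],ys[0]),(xs[1],ys[1]),(xs[0],ys[1]))]
    cv2.polylines(im,[np.round(proj(m,M,P)*8).astype(np.int32)],True,col,1,cv2.LINE_AA,3)
poly((-22,22),(38,86),22,(0,0,255)) if 0 else poly((-22,22),(38,86),22,(0,0,255))
poly((-13.5,13.5),(44.5,79.5),22,(0,255,255));poly((-95,55),(-101,113),8,(255,255,0))
im=im[60:330,200:500];cv2.imwrite('pics/p1.png',cv2.resize(im,None,fx=2.2,fy=2.2))"
```

```text
board xyz 2.6 63.8 83.4 w 23.5 gf 29.9 F [ 0.8 -0.5 -0.7] t 25.4
```

View pics/p1.png

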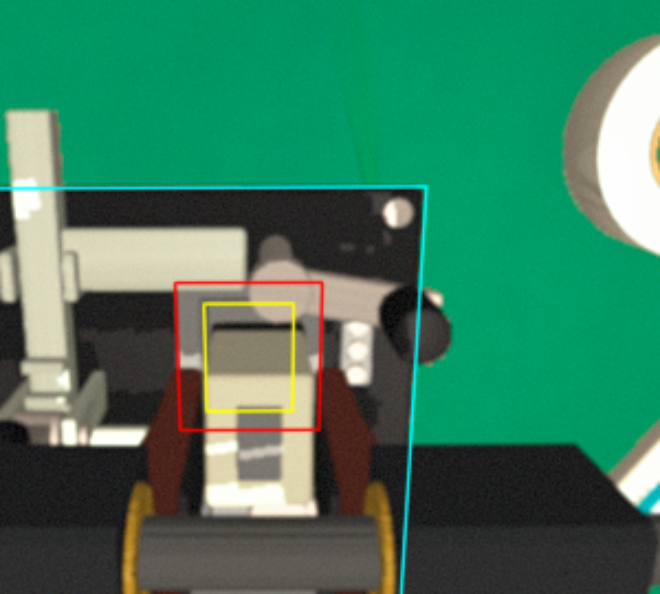

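```bash
python3 -m jog '0 0 0 0 0 0 1;0 0 0 0 0 0 1;0 0 0 0 0 0 1' >/dev/null
python3 -c "
from held import *
where();bp((0,62.5,62));o=get_obs();m,M=cam('wrist',o)
held(np.array([372,513,325])/2.2+60)
for z in (0,42): print(proj(m,M,[bw(0,62,z)[:3],bw(0,78,z)[:3]]))
"
```

```text
board xyz 2.6 63.2 82.3 w 23.8 gf 29.9 F [-0.7  0.  -0.5] t 25.8
now [576.7 314.5  82.3] toolY heading -9.4 t 25.8 w 23.8
-> [-0.003, -0.013, 0.102] [0.001, -0.001, -0.005] rows 0.4
dx along tool x 1.2, top at tool z -4.7 (bottom 37.3) res [ 2.4 -0.7 -2.1]
[[313.6 212.1]
 [313.5 191.1]]
[[313.  232.9]
 [312.8 208. ]]
```

```bash
python3 -m jog '-0.005 -0.013 0.05 0 0 -0.005 1;-0.005 -0.013 0.075 0 0 -0.005 1;-0.005 -0.013 0.075 0 0 -0.005 1;-0.005 -0.013 0.075 0 0 -0.005 1;-0.005 -0.013 0.075 0 0 -0.005 1'
for i in 1; do python3 -m jog '0 0 0.02 0 0 0 1;0 0 0.04 0 0 0 1;0 0 0.04 0 0 0 1'; done
python3 -c "
from h import *
where()"
```

```text
t: 26.3
ee_pos: [573.8, 313.8, 66.6]
orientation: [-2.393, -2.036, -0.0]
ft_force: [0.5, -0.6, -1.5]
width: 23.6
grasp_force: 29.9
t: 26.6
ee_pos: [573.3, 313.6, 58.0]
orientation: [-2.392, -2.036, 0.002]
ft_force: [-0.9, -0.4, -0.1]
width: 23.7
grasp_force: 29.9
board xyz -0.7 61.8 58.0 w 23.7 gf 29.9 F [-0.9 -0.4 -0.1] t 26.6
```

```bash
for i in 1; do python3 -m jog '0 0.003 0.01 0 0 0 1;0 0.003 0.02 0 0 0 1;0 0.003 0.02 0 0 0 1'; python3 -m jog '0 0 0.01 0 0 0 1;0 0 0.01 0 0 0 1';  python3 -m jog '0 0 0.01 0 0 0 1;0 0 0.01 0 0 0 1'; done
python3 -c "
from h import *
where()"
```

```text
t: 26.9
ee_pos: [574.2, 313.6, 54.4]
orientation: [-2.393, -2.036, 0.001]
ft_force: [-0.3, -0.7, -0.5]
width: 23.7
grasp_force: 29.9
t: 27.1
ee_pos: [574.2, 313.7, 52.5]
orientation: [-2.393, -2.036, 0.0]
ft_force: [0.7, -0.2, -0.4]
width: 23.6
grasp_force: 29.9
t: 27.3
ee_pos: [574.2, 313.7, 50.4]
orientation: [-2.393, -2.036, 0.0]
ft_force: [-0.5, 0.1, -0.1]
width: 23.8
grasp_force: 29.9
board xyz 0.2 62.0 50.4 w 23.8 gf 29.9 F [-0.5  0.1 -0.1] t 27.3
```

```bash
python3 -m jog '0 0 0.01 0 0 0 1;0 0 0.01 0 0 0 1'; python3 -m jog '0 0 0.01 0 0 0 1;0 0 0.01 0 0 0 1';  python3 -m jog '0 0 0.01 0 0 0 1;0 0 0.01 0 0 0 1'
python3 -c "
from h import *
where()"
```

```text
t: 27.5
ee_pos: [574.3, 313.8, 50.1]
orientation: [-2.393, -2.036, 0.0]
ft_force: [-5.0, -1.7, 12.2]
width: 24.2
grasp_force: 30.0
t: 27.7
ee_pos: [574.2, 313.9, 49.9]
orientation: [-2.392, -2.036, 0.0]
ft_force: [-10.0, -3.4, 25.4]
width: 23.6
grasp_force: 30.0
t: 27.9
ee_pos: [574.2, 314.2, 49.4]
orientation: [-2.392, -2.036, -0.0]
ft_force: [-13.7, -4.6, 38.1]
width: 23.7
grasp_force: 30.0
board xyz 0.1 62.5 49.4 w 23.7 gf 30.0 F [-13.7  -4.6  38.1] t 27.9
```

```bash
python3 -m jog '0 0 -0.025 0 0 0 1;0 0 -0.025 0 0 0 0;0 0 -0.025 0 0 0 0;0 0 -0.025 0 0 0 0;0 0 -0.2 0 0 0 0;0 0 -0.4 0 0 0 0;0 0 -0.4 0 0 0 0;0 0 -0.4 0 0 0 0'>/dev/null; python3 -m jog '-0.2 0 0 0 0 0 0;-0.2 0 0 0 0 0 0;-0.2 0 0 0 0 0 0' >/dev/null
cat > chk.py <<'E'
from rel import *
def chk(y,fn):
    o=get_obs();m,M=cam('wrist',o);where();im=get_image('wrist')[:,:,::-1].copy()
    for z in (10,52):
        P=[bw(sx*12,y+sy*16,z)[:3] for sx,sy in((1,1),(1,-1),(-1,-1),(-1,1))]
        cv2.polylines(im,[np.round(proj(m,M,P)*8).astype(np.int32)],True,(0,0,255),1,cv2.LINE_AA,3)
    c=proj(m,M,[bw(0,y,40)[:3]])[0].astype(int)
    x0=max(c[0]-100,0);y0=max(c[1]-80,0);cv2.imwrite('pics/'+fn,cv2.resize(im[y0:y0+160,x0:x0+200],None,fx=3,fy=3))
    for d in outline_of('relay_0','wrist'):
        k=d['mask'];ys,xs=np.where(k)
        if abs(xs.mean()-c[0])+abs(ys.mean()-c[1])<60:
            v,f,h=fitrel('wrist',o,k,bw(0,y,0),z0=10);q=v[:2]-B[:2];a=np.radians(B[2])
            print('board rel',q[0]*np.cos(a)+q[1]*np.sin(a),-q[0]*np.sin(a)+q[1]*np.cos(a),v[2]-B[2],'err',f,d['confidence'])
    for d in pinpoint('lever_0_knob','wrist')+pinpoint('lever_1_knob','wrist'):
        q=w(M,d['xyz'])[:2]-B[:2];a=np.radians(B[2]);print('knob %.1f %.1f'%(q[0]*np.cos(a)+q[1]*np.sin(a),-q[0]*np.sin(a)+q[1]*np.cos(a)),round(d['confidence'],2))
E
python3 -c "
from chk import *
chk(62,'p2.png')
bp((38.8,89.8,120))"
```

```text
board xyz -0.4 21.0 123.1 w 43.9 gf 0.0 F [ 1.   0.6 -0.5] t 29.0
board rel 1.0104186149941778 63.33379647224353 -0.7862339304890789 err 0.0527664125520343 0.81
knob 37.4 -38.4 0.9
knob 37.2 22.7 0.95
knob 36.7 -39.7 0.17
now [567.9 274.8 124.1] toolY heading -9.2 t 29.2 w 43.7
-> [0.336, 0.193, 0.02] [-0.001, 0.0, 0.001] rows 1.6
```

View pics/p2.png

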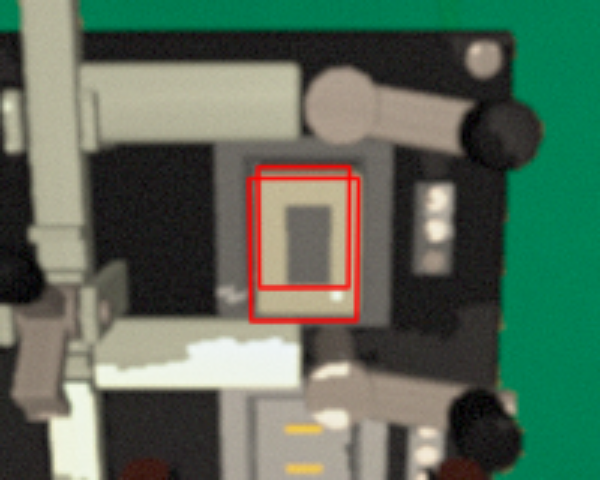

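Relay A is home: white top and foot match the model outline within about 1 mm. The levers stand at about 1.37 rad. Now I shut lever 2.

```bash
python3 -m jog '0.325 0.19 0.02 0 0 0 0;0.325 0.19 0.02 0 0 0 0;0.325 0.19 0.02 0 0 0 0;0.325 0.19 0.12 0 0 0 0;0.325 0.19 0.22 0 0 0 0;0.325 0.19 0.22 0 0 0 0' >/dev/null;python3 -m jog '0 0 0 0 0 0 0;0 0 0 0 0 0 1;0 0 0 0 0 0 1;0 0 0 0 0 0 1;0 0 0 0 0 0 1;0 0 0 0 0 0 1;0 0 0 0 0 0 1'
python3 -c "
from h import *
where();bp((8,62,80))"
```

```text
t: 30.5
ee_pos: [615.9, 332.2, 80.8]
orientation: [2.392, 2.036, 0.0]
ft_force: [0.1, -0.4, 0.4]
width: 13.4
grasp_force: 30.0
board xyz 38.4 87.0 80.8 w 13.4 gf 30.0 F [ 0.1 -0.4  0.4] t 30.5
now [615.9 332.2  80.8] toolY heading -9.2 t 30.5 w 13.4
-> [-0.125, -0.152, 0.004] [0.0, 0.0, -0.0] rows 0.8
```

```bash
python3 -m jog '-0.04 -0.014 0 0 0 0 1;-0.077 -0.04 0 0 0 0 1;-0.105 -0.077 0 0 0 0 1;-0.12 -0.113 0 0 0 0 1;-0.125 -0.15 0 0 0 0 1;-0.125 -0.16 0 0 0 0 1;-0.125 -0.16 0 0 0 0 1;-0.125 -0.16 0 0 0 0 1'
python3 -c "
from h import *
where()"
python3 -m jog '0 0 0 0 0 0 0;0 0 0 0 0 0 0;0 0 0 0 0 0 0;0 0 -0.2 0 0 0 0;0 0 -0.4 0 0 0 0;-0.2 0 -0.4 0 0 0 0;-0.2 0 -0.4 0 0 0 0;-0.2 0 -0.4 0 0 0 0' > /dev/null
python3 -c "
from chk import *
chk(62,'p3.png');o=get_obs();m,M=cam('wrist',o)
for d in pinpoint('lever_2_knob','wrist'):
        q=w(M,d['xyz'])[:2]-B[:2];a=np.radians(B[2]);print('knob2 %.1f %.1f'%(q[0]*np.cos(a)+q[1]*np.sin(a),-q[0]*np.sin(a)+q[1]*np.cos(a)),round(d['confidence'],2))
plan((440,110,200,-9.2))"
```

```text
t: 31.3
ee_pos: [581.2, 309.1, 80.9]
orientation: [2.39, 2.033, -0.004]
ft_force: [4.9, -15.5, 4.6]
width: 13.4
grasp_force: 30.0
board xyz 7.8 58.6 80.9 w 13.4 gf 30.0 F [  4.9 -15.5   4.6] t 31.3
board xyz 6.0 21.8 160.8 w 44.3 gf 0.0 F [-0.3 -0.1 -0.1] t 32.1
board rel 1.3556236099874628 63.559544272044135 0.708674452068589 err 0.9018148697695455 0.95
knob 33.4 -38.7 0.83
knob 38.1 21.0 0.59
knob2 8.4 64.4 0.96
now [573.7 273.9 160.1] toolY heading -9.2 t 32.4 w 43.9
-> [-0.916, -0.529, -0.199] [-0.001, 0.001, 0.001] rows 4.3
```

```bash
python3 -m jog '-0.9 -0.55 -0.15 0 0 0 -1;-0.9 -0.55 -0.15 0 0 0 -1;-0.9 -0.55 -0.15 0 0 0 -1;-0.9 -0.55 -0.15 0 0 0 -1;-0.9 -0.55 -0.15 0 0 0 -1;-0.9 -0.55 -0.15 0 0 0 -1;-0.9 -0.55 -0.15 0 0 0 -1' >/dev/null
python3 -c "
from rel import *
where();scan(fn='r4.png')
"
```

```text
board xyz -102.3 -156.8 191.0 w 87.5 gf 0.0 F [ 0.2  0.2 -1.1] t 33.0
conf 0.72 px (259,167) n 1144 sat 28 relay x,y,yaw [385.9 141.4 -34.3] err 0.044
conf 0.59 px (244,43) n 1412 sat 255 relay x,y,yaw [395.2 252.3 -40.9] err 0.126
```

```bash
python3 -c "
from h import *
h=np.radians(-34.3);x,y=385.9,141.4
plan((x+30*np.sin(h),y-30*np.cos(h),140,-34.3))"
```

```text
now [438.  114.3 190.7] toolY heading -9.2 t 33.1 w 87.8
-> [-0.044, -0.343, 0.253] [0.002, -0.001, 0.838] rows 2.9
```

```bash
python3 -m jog '-0.045 -0.34 0.25 0 0 0.84 -1;-0.045 -0.34 0.25 0 0 0.84 -1;-0.045 -0.34 0.25 0 0 0.84 -1;-0.045 -0.34 0.25 0 0 0.84 -1;-0.045 -0.34 0.25 0 0 0.84 -1;-0.045 -0.34 0.25 0 0 0.84 -1;-0.045 -0.34 0.25 0 0 0.84 -1' >/dev/null
python3 -c "
from rel import *
scan(fn='r5.png');plan((385.9,141.4,36,-34.3))
"
```

```text
conf 0.70 px (317,162) n 1409 sat 25 relay x,y,yaw [386.2 141.3 -33.6] err 0.053
now [368.4 115.3 140.9] toolY heading -34.4 t 34.0 w 87.7
-> [0.157, -0.002, 0.524] [0.001, -0.001, -0.002] rows 2.2
```

```bash
python3 -m jog '0.157 0 0.2 0 0 -0.02 -1;0.157 0 0.2 0 0 -0.02 -1;0.157 0 0.4 0 0 -0.02 -1;0.157 0 0.525 0 0 -0.02 -1;0.157 0 0.525 0 0 -0.02 -1;0.157 0 0.525 0 0 -0.02 -1;0.157 0 0.525 0 0 -0.02 1;0.157 0 0.525 0 0 -0.02 1'>/dev/null;python3 -m jog '0 0 0 0 0 0 1;0 0 0 0 0 0 1;0 0 0 0 0 0 1;0 0 0 0 0 0 1;0 0 0 0 0 0 1;0 0 0 0 0 0 1;0 0 0 0 0 0 1;0 0 0 0 0 0 1'
python3 -m jog '0 0 -0.1 0 0 0 1;0 0 -0.3 0 0 0 1;0 0 -0.5 0 0 0 1;0 0 -0.5 0 0 0 1;0 0 -0.5 0 0 0 1'
python3 -c "
from h import *
where();bp((0,0.5,140))"
```

```text
t: 35.55
ee_pos: [385.6, 141.1, 35.6]
orientation: [-2.771, -1.479, 0.0]
ft_force: [0.6, 0.1, 0.4]
width: 23.7
grasp_force: 29.9
t: 36.05
ee_pos: [386.0, 141.2, 136.2]
orientation: [2.771, 1.479, 0.003]
ft_force: [-0.0, -0.3, -0.6]
width: 23.8
grasp_force: 29.9
board xyz -158.0 -138.3 136.2 w 23.8 gf 29.9 F [-0.  -0.3 -0.6] t 36.0
now [386.  141.2 136.2] toolY heading -33.8 t 36.0 w 23.8
-> [0.96, 0.429, -0.017] [0.003, -0.003, -0.82] rows 4.2
```

```bash
python3 -m jog '0.96 0.43 -0.02 0 0 -0.82 1;0.96 0.43 -0.02 0 0 -0.82 1;0.96 0.43 -0.02 0 0 -0.82 1;0.96 0.43 -0.02 0 0 -0.82 1;0.96 0.43 -0.02 0 0 -0.82 1;0.96 0.43 -0.02 0 0 -0.82 1;0.96 0.43 -0.02 0 0 -0.82 1;0.96 0.43 -0.02 0 0 -0.82 1'
python3 -c "
from h import *
where();bp((0,0,75))"
```

```text
t: 36.85
ee_pos: [561.8, 251.6, 138.5]
orientation: [-2.392, -2.035, 0.005]
ft_force: [0.2, 0.3, -1.3]
width: 24.1
grasp_force: 29.9
board xyz -2.1 -1.3 138.5 w 24.1 gf 29.9 F [ 0.2  0.3 -1.3] t 36.9
now [561.8 251.6 138.5] toolY heading -9.2 t 36.9 w 24.1
-> [0.007, 0.011, 0.317] [-0.005, 0.004, -0.001] rows 1.3
```

```bash
python3 -m jog '0 0 0 0 0 0 1;0 0 0.2 0 0 0 1;0 0 0.33 0 0 0 1;0 0 0.33 0 0 0 1;0 0 0.33 0 0 0 1;0 0 0.33 0 0 0 1'>/dev/null
python3 -c "
from h import *
where();bp((0,0.3,58))"
```

```text
board xyz 0.6 0.7 75.4 w 23.8 gf 29.9 F [-0.1 -0.3 -0.7] t 37.5
now [564.8 253.1  75.4] toolY heading -9.2 t 37.5 w 23.8
-> [-0.002, -0.003, 0.087] [0.004, -0.002, -0.001] rows 0.3
```

```bash
python3 -m jog '0 -0.003 0.05 0 0 0 1;0 -0.003 0.085 0 0 0 1;0 -0.003 0.085 0 0 0 1' | grep -E 'pos|ft_'; for k in 1; do python3 -m jog '0 0 0.01 0 0 0 1;0 0 0.02 0 0 0 1;0 0 0.02 0 0 0 1'| grep -E 'pos|ft_'; python3 -m jog '0 0 0.01 0 0 0 1;0 0 0.01 0 0 0 1'| grep -E 'pos|ft_';  python3 -m jog '0 0 0.01 0 0 0 1;0 0 0.01 0 0 0 1'| grep -E 'pos|ft_';python3 -m jog '0 0 0.01 0 0 0 1;0 0 0.01 0 0 0 1'| grep -E 'pos|ft_'; done
python3 -c "
from h import *
where()"
```

```text
ee_pos: [562.6, 252.6, 55.8]
ft_force: [-0.3, 0.2, -1.4]
ee_pos: [563.3, 252.8, 52.5]
ft_force: [-0.1, -0.2, -1.2]
ee_pos: [563.3, 252.8, 50.5]
ft_force: [-0.0, 0.0, -0.9]
ee_pos: [563.2, 252.8, 48.4]
ft_force: [-0.3, -1.0, -1.9]
ee_pos: [563.2, 252.8, 46.4]
ft_force: [0.0, -0.1, -0.4]
board xyz -1.0 0.1 46.4 w 23.9 gf 29.9 F [ 0.  -0.1 -0.4] t 38.6
```

```bash
python3 -m jog '0 0 0.01 0 0 0 1;0 0 0.01 0 0 0 1'| grep -E 'pos|ft_';python3 -m jog '0 0 0.005 0 0 0 1;0 0 0.01 0 0 0 1'| grep -E 'pos|ft_'
```

```text
ee_pos: [563.5, 252.9, 45.6]
ft_force: [-2.0, -1.5, 7.7]
ee_pos: [563.6, 253.0, 45.5]
ft_force: [-10.5, -4.7, 36.0]
```

Seated (TCP 45.6 matches 10 + 36). Release, lift, and shut lever 1.

```bash
python3 -m jog '0 0 -0.01 0 0 0 1;0 0 -0.01 0 0 0 0;0 0 -0.01 0 0 0 0;0 0 -0.01 0 0 0 0;0 0 -0.2 0 0 0 0;0 0 -0.4 0 0 0 0;0 0 -0.4 0 0 0 0;0 0 -0.4 0 0 0 0'>/dev/null; python3 -m jog '-0.2 0 0 0 0 0 0;-0.2 0 0 0 0 0 0;-0.2 0 0 0 0 0 0' >/dev/null
python3 -c "
from chk import *
chk(0,'p4.png')
bp((38.4,25,120))"
```

```text
board xyz -1.6 -40.7 121.2 w 44.1 gf 0.0 F [-0.3 -0.1  1.3] t 40.1
board rel 0.009025914602350638 1.0003658833591278 -0.808858655658856 err 0.0505050601385339 0.64
knob 34.8 -39.4 0.73
knob 38.6 23.0 0.96
knob -58.8 -11.0 0.47
knob 10.5 91.4 0.39
now [556.9 214.  122.1] toolY heading -9.2 t 40.4 w 43.9
-> [0.321, 0.197, 0.011] [-0.001, 0.0, 0.001] rows 1.5
```

View pics/p4.png

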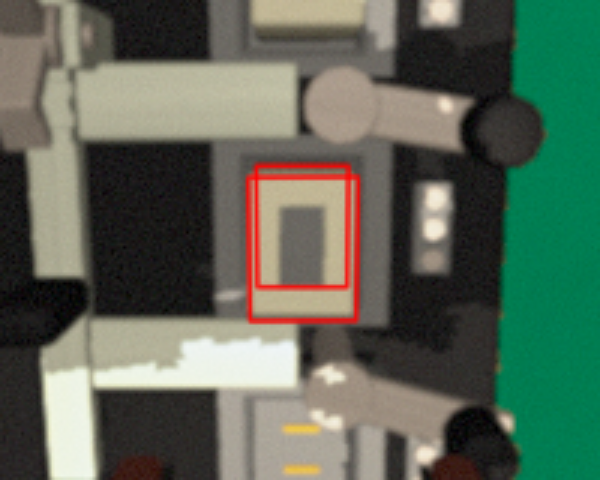

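Relay B is home, matching the model outline. Shutting lever 1.

```bash
python3 -m jog '0.32 0.197 0.02 0 0 0 0;0.32 0.197 0.02 0 0 0 0;0.32 0.197 0.02 0 0 0 0;0.32 0.197 0.11 0 0 0 0;0.32 0.197 0.21 0 0 0 0;0.32 0.197 0.21 0 0 0 0' >/dev/null;python3 -m jog '0 0 0 0 0 0 0;0 0 0 0 0 0 1;0 0 0 0 0 0 1;0 0 0 0 0 0 1;0 0 0 0 0 0 1;0 0 0 0 0 0 1;0 0 0 0 0 0 1' | grep -E 'wid'
python3 -c "
from h import *
where();bp((8,0,80))"
```

```text
width: 13.0
board xyz 38.5 24.2 80.7 w 13.0 gf 30.0 F [ 0.4 -0.2  1.9] t 41.6
now [605.9 270.2  80.7] toolY heading -9.2 t 41.6 w 13.0
-> [-0.121, -0.152, 0.004] [-0.0, 0.0, -0.0] rows 0.8
```

```bash
python3 -m jog '-0.04 -0.014 0 0 0 0 1;-0.077 -0.04 0 0 0 0 1;-0.105 -0.077 0 0 0 0 1;-0.12 -0.113 0 0 0 0 1;-0.125 -0.15 0 0 0 0 1;-0.125 -0.16 0 0 0 0 1;-0.125 -0.16 0 0 0 0 1;-0.125 -0.16 0 0 0 0 1' | grep -E 'wid|ft_'
python3 -c "
from h import *
where()"
python3 -m jog '0 0 0 0 0 0 0;0 0 0 0 0 0 0;0 0 0 0 0 0 0;0 0 -0.2 0 0 0 0;0 0 -0.4 0 0 0 0;-0.2 -0.2 -0.6 0 0 0 0;-0.2 -0.2 -0.7 0 0 0 0;-0.2 -0.2 -0.7 0 0 0 0' > /dev/null
python3 -c "
from h import *
where();o=get_obs();m,M=cam('wrist',o);save('wrist','l1.png')
for k in ('lever_2_knob','lever_1_knob'):
  for d in pinpoint(k,'wrist'):
        q=w(M,d['xyz'])[:2]-B[:2];a=np.radians(B[2]);print('knob %.1f %.1f'%(q[0]*np.cos(a)+q[1]*np.sin(a),-q[0]*np.sin(a)+q[1]*np.cos(a)),round(d['confidence'],2))
m,M=cam('scene');get_image('scene')
for d in pinpoint('relay_0','scene'): print('scene',w(M,d['xyz']),d['confidence'])
plan((370,100,300,-9.2))"
```

```text
ft_force: [4.6, -17.8, 4.0]
width: 13.1
board xyz 8.3 -4.2 81.0 w 13.1 gf 30.0 F [  4.6 -17.8   4. ] t 42.5
board xyz -33.1 -40.5 224.7 w 43.9 gf 0.0 F [-0.2  0.6  0.2] t 43.2
knob 10.9 62.9 0.83
knob -58.7 46.0 0.71
knob 11.5 -5.4 0.81
scene [564.6 249.   14.4] 0.63
scene [395.1 255.9  -3.8] 0.62
scene [ 400.7 -209.6   -0.5] 0.56
now [524.4 217.9 219.3] toolY heading -9.2 t 43.5 w 44.0
-> [-0.705, -0.669, -0.402] [-0.003, 0.002, 0.0] rows 4.2
```

```bash
python3 -m jog '-0.7 -0.67 -0.42 0 0 0 -1;-0.7 -0.67 -0.42 0 0 0 -1;-0.7 -0.67 -0.42 0 0 0 -1;-0.7 -0.67 -0.42 0 0 0 -1;-0.7 -0.67 -0.42 0 0 0 -1;-0.7 -0.67 -0.42 0 0 0 -1;-0.7 -0.67 -0.42 0 0 0 -1;-0.7 -0.67 -0.42 0 0 0 -1'
python3 -c "
from h import *
plan((385,-70,305,-9.2),(385,-240,305,-9.2))"
```

```text
t: 44.3
ee_pos: [370.9, 101.5, 303.9]
orientation: [-2.392, -2.036, 0.002]
ft_force: [0.3, 0.4, -0.1]
width: 87.6
grasp_force: 0.0
now [370.9 101.5 303.9] toolY heading -9.2 t 44.3 w 87.6
-> [-0.835, 0.207, -0.005] [-0.002, 0.001, 0.001] rows 3.4
-> [-0.839, 0.136, -0.0] [-0.0, -0.0, -0.0] rows 3.4
```

```bash
python3 -m jog '-0.835 0.2 0 0 0 0 -1;-0.835 0.2 0 0 0 0 -1;-0.835 0.2 0 0 0 0 -1;-0.835 0.2 0 0 0 0 -1;-0.835 0.2 0 0 0 0 -1;-0.835 0.2 0 0 0 0 -1' | grep ee_;python3 -m jog '-0.84 0.135 0 0 0 0 -1;-0.84 0.135 0 0 0 0 -1;-0.84 0.135 0 0 0 0 -1;-0.84 0.135 0 0 0 0 -1;-0.84 0.135 0 0 0 0 -1;-0.84 0.135 0 0 0 0 -1'| grep ee_
python3 -c "
from rel import *
where();scan(fn='r6.png')"
```

```text
ee_pos: [383.1, -70.3, 303.9]
ee_pos: [382.7, -239.3, 304.1]
board xyz -100.4 -514.4 304.1 w 87.9 gf 0.0 F [-0.7 -0.7 -1. ] t 45.5
conf 0.64 px (329,143) n 534 sat 20 relay x,y,yaw [ 402.2 -211.1  -17.2] err 0.066
```

```bash
python3 -m jog '0 0.08 0.25 0 0 0.27 -1;0 0.08 0.5 0 0 0.27 -1;0 0.08 0.75 0 0 0.27 -1;0 0.08 0.75 0 0 0.27 -1;0 0.08 0.75 0 0 0.27 -1;0 0.08 0.75 0 0 0.27 -1' | grep ee_
python3 -c "
from rel import *
where();scan(fn='r7.png');plan((402.2,-211.1,36,-17.2))"
```

```text
ee_pos: [399.8, -243.4, 157.0]
board xyz -82.9 -515.8 157.0 w 87.6 gf 0.0 F [ 0.6 -0.8  0.6] t 46.2
conf 0.94 px (308,159) n 1262 sat 50 relay x,y,yaw [ 402.  -211.3  -17.7] err 0.045
now [ 399.8 -243.8  157.2] toolY heading -17.3 t 46.3 w 88.0
-> [0.16, -0.04, 0.606] [0.009, 0.002, -0.003] rows 2.5
```

View pics/r7.png

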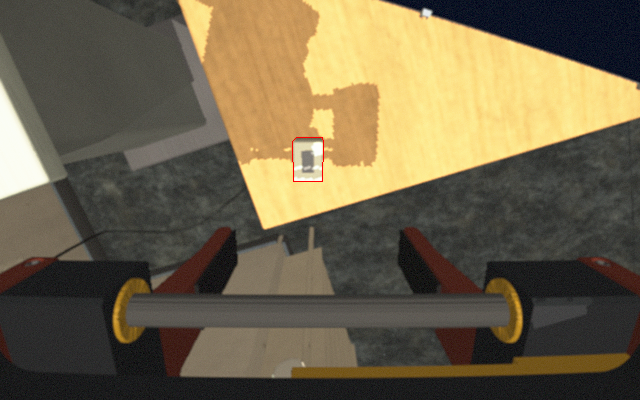

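White relay C at (308,159), tight fit, near the table corner and with clear room around it.

```bash
python3 -m jog '0.16 -0.04 0.2 0 0 -0.01 -1;0.16 -0.04 0.4 0 0 -0.01 -1;0.16 -0.04 0.55 0 0 -0.01 -1;0.16 -0.04 0.605 0 0 -0.01 -1;0.16 -0.04 0.605 0 0 -0.01 -1;0.16 -0.04 0.605 0 0 -0.01 -1;0.16 -0.04 0.605 0 0 -0.01 1;0.16 -0.04 0.605 0 0 -0.01 1'| grep ee_;python3 -m jog '0 0 0 0 0 0 1;0 0 0 0 0 0 1;0 0 0 0 0 0 1;0 0 0 0 0 0 1;0 0 0 0 0 0 1;0 0 0 0 0 0 1;0 0 0 0 0 0 1;0 0 0 0 0 0 1'
python3 -m jog '0 0 -0.1 0 0 0 1;0 0 -0.3 0 0 0 1;0 0 -0.55 0 0 0 1;0 0 -0.8 0 0 0 1;0 0 -1 0 0 0 1;0 0 -1 0 0 0 1;0 0 -1 0 0 0 1'
python3 -m jog '0 0 -0.3 0 0 0 1;0 0 -0.4 0 0 0 1;0 0 -0.4 0 0 0 1;0 0 -0.4 0 0 0 1' | grep wid
python3 -c "
from h import *
where();plan((390,-40,315,-13),(400,110,315,-9.2),bw(0,-62,200))"
```

```text
ee_pos: [401.0, -210.8, 35.0]
t: 47.9
ee_pos: [400.1, -210.1, 33.6]
orientation: [-2.525, -1.868, 0.0]
ft_force: [-0.1, 1.0, -0.4]
width: 23.6
grasp_force: 30.0
t: 48.6
ee_pos: [400.2, -210.2, 234.2]
orientation: [2.524, 1.867, 0.001]
ft_force: [-0.2, 0.1, -1.3]
width: 23.9
grasp_force: 30.0
width: 23.9
board xyz -88.6 -482.7 312.0 w 23.9 gf 30.0 F [ 0.3  0.4 -0. ] t 49.0
now [ 399.4 -209.8  312. ] toolY heading -17.0 t 49.0 w 23.9
-> [0.798, -0.294, -0.014] [-0.005, -0.001, -0.134] rows 3.4
-> [0.742, -0.12, 0.0] [-0.0, 0.0, -0.127] rows 3.0
-> [0.525, 0.696, 0.575] [0.0, -0.0, -0.0] rows 4.2
```

```bash
python3 -m jog '0.8 -0.29 -0.01 0 0 -0.13 1;0.8 -0.29 -0.01 0 0 -0.13 1;0.8 -0.29 -0.01 0 0 -0.13 1;0.8 -0.29 -0.01 0 0 -0.13 1;0.8 -0.29 -0.01 0 0 -0.13 1;0.8 -0.29 -0.01 0 0 -0.13 1'| grep ee_;python3 -m jog '0.74 -0.12 0 0 0 -0.13 1;0.74 -0.12 0 0 0 -0.13 1;0.74 -0.12 0 0 0 -0.13 1;0.74 -0.12 0 0 0 -0.13 1;0.74 -0.12 0 0 0 -0.13 1;0.74 -0.12 0 0 0 -0.13 1'| grep ee_
python3 -c "
from h import *
bp((0,-61,170))"
```

```text
ee_pos: [390.6, -40.1, 313.9]
ee_pos: [401.6, 107.9, 314.9]
now [401.6 107.9 314.9] toolY heading -9.3 t 50.2 w 24.2
-> [0.54, 0.687, 0.723] [-0.003, 0.002, -0.003] rows 4.5
```

```bash
python3 -m jog '0.54 0.3 0 0 0 0 1;0.54 0.3 0 0 0 0 1;0.54 0.3 0.2 0 0 0 1;0.54 0.685 0.4 0 0 0 1;0.54 0.685 0.72 0 0 0 1;0.54 0.685 0.72 0 0 0 1;0.54 0.685 0.72 0 0 0 1;0.54 0.685 0.72 0 0 0 1'| grep ee_
python3 -c "
from h import *
where();bp((0,-61,75))"
```

```text
ee_pos: [554.1, 192.0, 171.3]
board xyz -0.2 -61.3 171.3 w 23.9 gf 30.0 F [ 1.  -0.7 -0.5] t 51.0
now [554.1 192.  171.3] toolY heading -9.4 t 51.0 w 23.9
-> [0.002, 0.002, 0.482] [-0.004, 0.002, -0.006] rows 1.9
```

```bash
python3 -m jog '0.002 0.002 0.2 0 0 -0.006 1;0.002 0.002 0.4 0 0 -0.006 1;0.002 0.002 0.48 0 0 -0.006 1;0.002 0.002 0.48 0 0 -0.006 1;0.002 0.002 0.48 0 0 -0.006 1;0.002 0.002 0.48 0 0 -0.006 1'| grep ee_
python3 -c "
from h import *
where();bp((0,-61.3,56))"
```

```text
ee_pos: [556.1, 194.8, 78.1]
board xyz 1.3 -58.2 78.1 w 23.8 gf 30.0 F [ 0.4 -0.5 -0.2] t 51.6
now [556.1 194.8  78.1] toolY heading -9.0 t 51.6 w 23.8
-> [-0.016, -0.007, 0.11] [0.006, -0.003, 0.005] rows 0.4
```

```bash
python3 -m jog '-0.015 -0.007 0.03 0 0 0 1;-0.015 -0.007 0.09 0 0 0 1;-0.015 -0.007 0.09 0 0 0 1;-0.015 -0.007 0.09 0 0 0 1'| grep -E 'pos|ft_'
python3 -c "
from h import *
where();bp((0,-61.3,54))"
```

```text
ee_pos: [552.3, 191.5, 57.1]
ft_force: [0.2, 0.2, -0.1]
board xyz -1.9 -62.1 57.1 w 23.7 gf 30.0 F [ 0.2  0.2 -0.1] t 52.0
now [552.3 191.5  57.1] toolY heading -9.0 t 52.0 w 23.7
-> [0.004, 0.009, 0.015] [-0.002, 0.001, 0.006] rows 0.1
```

```bash
python3 -m jog '0.004 0.009 0 0 0 0.006 1;0.004 0.009 0 0 0 0.006 1;0.004 0.009 0 0 0 0.006 1'| grep -E 'pos|ft_';python3 -m jog '0 0 0.01 0 0 0 1;0 0 0.015 0 0 0 1;0 0 0.015 0 0 0 1'| grep -E 'pos|ft_'
python3 -m jog '0 0 0.01 0 0 0 1;0 0 0.015 0 0 0 1;0 0 0.015 0 0 0 1'| grep -E 'pos|ft_'
python3 -c "
from h import *
where()"
```

```text
ee_pos: [554.9, 192.2, 57.8]
ft_force: [-0.0, 0.5, -0.9]
ee_pos: [554.5, 192.1, 54.5]
ft_force: [0.1, 0.6, -0.2]
ee_pos: [554.6, 192.1, 51.5]
ft_force: [0.0, -0.0, -0.2]
board xyz 0.2 -61.1 51.5 w 23.5 gf 30.0 F [ 0.  -0.  -0.2] t 52.9
```

```bash
python3 -m jog '0 0 0.01 0 0 0 1;0 0 0.025 0 0 0 1;0 0 0.025 0 0 0 1'| grep -E 'pos|ft_';python3 -m jog '0 0 0.01 0 0 0 1;0 0 0.01 0 0 0 1'| grep -E 'pos|ft_'
python3 -m jog '0 0 0.01 0 0 0 1;0 0 0.01 0 0 0 1'| grep -E 'pos|ft_'
```

```text
ee_pos: [554.4, 192.1, 46.2]
ft_force: [-0.3, -0.9, 0.3]
ee_pos: [554.5, 192.1, 44.4]
ft_force: [0.5, 1.3, -0.1]
ee_pos: [554.8, 192.2, 44.0]
ft_force: [-3.7, -2.4, 12.7]
```

Seated at 44, as expected. Release and look.

```bash
python3 -m jog '0 0 0 0 0 0 0;0 0 0 0 0 0 0;0 0 0 0 0 0 0;0 0 -0.1 0 0 0 0;0 0 -0.3 0 0 0 0;0 0 -0.5 0 0 0 0;0 0 -0.5 0 0 0 0'>/dev/null; python3 -m jog '-0.15 0 0 0 0 0 0;-0.15 0 0 0 0 0 0;-0.15 0 0 0 0 0 0' |grep ee_
python3 -c "
from chk import *
chk(-62,'p5.png')
bp((38.2,-38,120))"
```

```text
ee_pos: [549.6, 162.2, 142.1]
board xyz 0.1 -91.4 142.1 w 43.9 gf 0.0 F [ 0.9 -0.2 -0.6] t 54.6
board rel 0.6210695547974172 -61.814284952709265 -0.8462574005793648 err 0.03424149845222809 0.57
knob 35.8 -41.4 0.65
knob 10.3 -1.3 0.58
knob 169.0 3.3 0.3
now [549.9 163.1 142.2] toolY heading -9.2 t 54.8 w 43.7
-> [0.263, 0.19, 0.111] [-0.001, 0.0, 0.0] rows 1.4
```

View pics/p5.png

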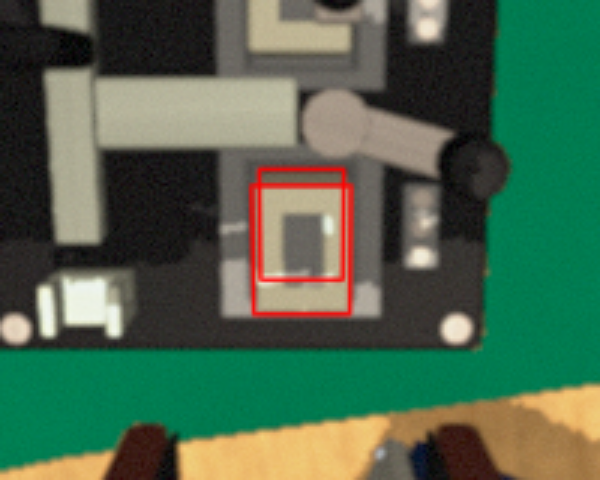

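Relay C is home. Shutting lever 0, which stands at about 1.28 rad.

```bash
python3 -m jog '0.255 0.187 0 0 0 0 0;0.255 0.187 0 0 0 0 0;0.255 0.187 0.1 0 0 0 0;0.255 0.187 0.2 0 0 0 0;0.255 0.187 0.305 0 0 0 0;0.255 0.187 0.305 0 0 0 0' >/dev/null;python3 -m jog '0 0 0 0 0 0 0;0 0 0 0 0 0 1;0 0 0 0 0 0 1;0 0 0 0 0 0 1;0 0 0 0 0 0 1;0 0 0 0 0 0 1;0 0 0 0 0 0 1' | grep -E 'wid'
python3 -c "
from h import *
where();bp((8,-62,80))"
```

```text
width: 13.5
board xyz 37.6 -40.1 81.9 w 13.5 gf 30.0 F [-1.3  0.   2.6] t 56.1
now [594.8 206.9  81.9] toolY heading -9.2 t 56.1 w 13.5
-> [-0.11, -0.148, 0.009] [-0.0, -0.0, -0.0] rows 0.7
```

```bash
python3 -m jog '-0.04 -0.018 0 0 0 0 1;-0.074 -0.049 0 0 0 0 1;-0.098 -0.088 0 0 0 0 1;-0.108 -0.118 0 0 0 0 1;-0.11 -0.148 0 0 0 0 1;-0.11 -0.157 0 0 0 0 1;-0.11 -0.157 0 0 0 0 1;-0.11 -0.157 0 0 0 0 1' | grep -E 'wid|ft_'
python3 -c "
from h import *
where()"
python3 -m jog '0 0 0 0 0 0 0;0 0 0 0 0 0 0;0 0 0 0 0 0 0;0 0 -0.2 0 0 0 0;0 0 -0.4 0 0 0 0;-0.1 -0.2 -0.6 0 0 0 0;-0.1 -0.3 -0.8 0 0 0 0;-0.1 -0.3 -0.8 0 0 0 0' > /dev/null
python3 -m jog '0 0 0 0 0 0 0;0 0 0 0 0 0 0;0 0 0 0 0 0 0'|grep ee_
python3 -c "
from h import *
o=get_obs();m,M=cam('wrist',o);im=get_image('wrist')[:,:,::-1].copy()
for i in range(3):
  y=62*(i-1)
  for z in (60,82): cv2.circle(im,tuple(np.round(proj(m,M,[bw(8,y,z)[:3]])[0]).astype(int)),2,(0,0,255),-1)
x=proj(m,M,[bw(0,0,30)[:3]])[0].astype(int);print(x)
x0,y0=max(x[0]-160,0),max(x[1]-130,0);cv2.imwrite('pics/fin.png',cv2.resize(im[y0:y0+230,x0:x0+310],None,fx=2.5,fy=2.5))
for k in ('lever_2_knob','lever_1_knob','lever_0_knob','bar_tab'):
  for d in pinpoint(k,'wrist'):
        q=w(M,d['xyz'])[:2]-B[:2];a=np.radians(B[2]);print(k,'%.1f %.1f'%(q[0]*np.cos(a)+q[1]*np.sin(a),-q[0]*np.sin(a)+q[1]*np.cos(a)),round(d['confidence'],2))
"
```

```text
ft_force: [6.4, -17.3, 2.9]
width: 13.7
board xyz 8.5 -65.0 82.2 w 13.7 gf 30.0 F [  6.4 -17.3   2.9] t 56.9
ee_pos: [497.8, 180.0, 240.1]
[368  99]
lever_2_knob 10.5 64.4 0.98
lever_2_knob 0.5 -3.6 0.34
lever_1_knob 9.8 -0.9 0.85
lever_1_knob 6.4 -59.4 0.22
lever_0_knob 6.4 -61.3 0.68
bar_tab -60.4 -12.3 0.58
```

View pics/fin.png

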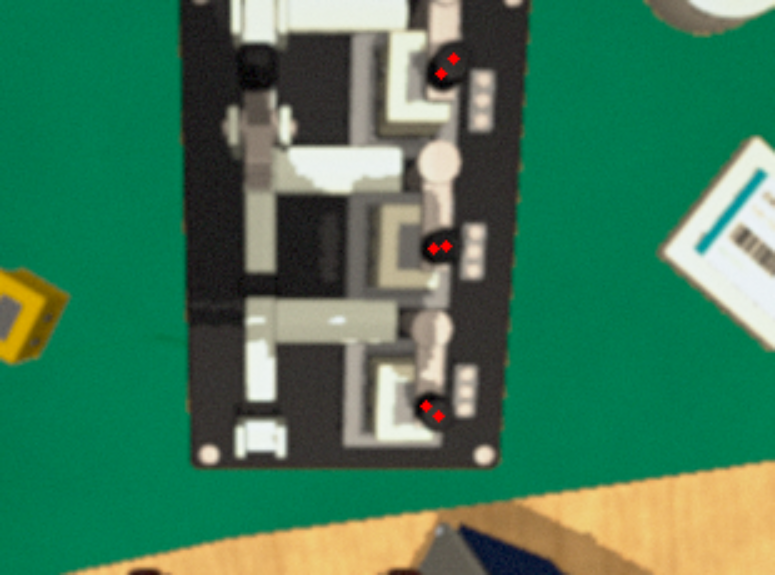

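All three relays sit in their pockets, the knobs lie on the shut positions (red dots), and the tab is at board y of about -13, so the bar is fully back. The robot is clear, so I hand in.

```bash
python3 -c "
from workcell import close_job
print(close_job())"
```

```text
the job is handed in; nothing more can be done
None
```

The job is handed in, with no verdict returned: the pawl is lifted, the shutter bar is fully back, and all three white relays are seated under shut levers. The jar, gauze pack, tape roll and yellow look-alike were not touched.

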